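# Clear the bowl and flip the lunch box lid open

### The job

The lilac lunch box is unsnapped but shut, with the glass bowl standing in front of it. Push the bowl sideways along the counter, to either side, until it stands wholly clear of the box's front; then with the fingertips push the lilac lid up by its front lip and over the top, until it stays open by itself, and draw back. Do not lift or tip the bowl, lift or shove the box, or disturb anything else: the mint box stays shut.

Things in the scene. Friction and masses are not known exactly. Their poses are not given: they have to be found in the camera images.
- lunch_box: Lilac plastic lunch box standing loose on the counter, 110 (x) x 170 (y) x 110 mm high without its lid, about 1 kg as packed, with opened white clasps flared out 27 mm at its two short (y) sides. Origin at the centre of its underside; its -x side is the front, roughly towards the robot; z up. The lid's hinge runs along y at x = +55, z = 110 mm.
- lid (a joint): Hinge of the lilac lid: 0 shut, grows as the front edge rises, 1.57 upright, stop at 1.95 (leaning back, open). The lid is a flat 150 g plate 11 mm thick on an almost free hinge: it falls shut below about 1.5 and falls open by itself beyond about 1.62. Shut at the start.
- lid_lip (a point): Middle of the front edge of the lilac lid's finger lip, at its underside. The lip is 60 mm wide (y), 8 mm thick, sticks out 22 mm beyond the box's front wall, and is 111 mm above the counter when shut, 132 mm from the hinge line; below it is free space to the counter. Axes: those of the lid (x from the lip to the hinge, z out of the lid's top).
- bowl: Clear glass baby bowl, loose, rim radius 50 mm, narrower at the foot, 50 mm high, 250 g. Origin at the centre of its underside. At the start its centre is 130 to 145 mm before the lunch box's centre, no more than 30 mm off sideways, with its rim partly below the lip.
- snack_box: Mint-green lunch box of the same shape and size, clasps flat against its sides, loose; it changes places with the lilac one. Origin at the centre of its underside. To be left alone.
- snack_lid (a joint): Hinge of the mint box's lid, 0 shut. To stay shut.
- teaspoon: Steel teaspoon, 120 mm long, lying between the two boxes; origin at its middle underside. To be left alone.
- bamboo_spoon: Bamboo spoon, 160 mm long, lying behind the boxes; origin at its middle underside. To be left alone.
- jar: Food jar with orange cap, 60 mm in diameter, 85 mm high, at the outer side of a box; origin at the centre of its underside. To be left alone.
- cup: Blue plastic cup, 68 mm in diameter, 80 mm high, at the outer side of a box; origin at the centre of its underside. To be left alone.
Things that resemble listed ones, but are neither listed nor needed, are in the scene too. Leave any brown or red look-alike of the bowl alone.

How it is judged (in metres and radians):
On the way, in this order (a step that is already met when the one before it is completed fails the run):
1. the bowl stands to one side, clear of the box's front, with the lilac lid still shut ((y of bowl in the frame of lunch_box above 0.12 m or y of bowl in the frame of lunch_box below -0.12 m) and value of joint lid below 0.2 rad), for 0.1 s.
2. the lilac lid has gone over the top (value of joint lid above 1.75 rad), for 0.2 s.
At the end, for the whole second after the job is handed in: Lilac lid rests open by itself (beyond 1.75 rad, still); bowl upright and still on the counter, centre over 120 mm to one side of the lunch box's middle line; lunch box flat, within 40 mm of its start; mint box shut; mint box, spoons, jar and cup within 25 mm of their starts (value of joint lid above 1.75 rad and velocity of joint lid between -0.1 and 0.1 rad/s and (y of bowl in the frame of lunch_box above 0.12 m or y of bowl in the frame of lunch_box below -0.12 m) and height (world z) of each of bowl, lunch_box below 0.006 m and angle between bowl's own z axis and vertical below 0.1 rad and linear speed of bowl below 0.02 m/s and angle between lunch_box's own z axis and vertical below 0.05 rad and distance of lunch_box from where it was at the start of the episode below 0.04 m and value of joint snack_lid below 0.05 rad and distance of each of snack_box, teaspoon, bamboo_spoon, jar, cup from where it was at the start of the episode below 0.025 m); the robot touches nothing.
It fails at once if the bowl is lifted or tipped (height (world z) of bowl above 0.02 m or angle between bowl's own z axis and vertical above 0.4 rad).
It fails at once if the lunch box is lifted, tipped or shoved by more than 40 mm (height (world z) of lunch_box above 0.02 m or angle between lunch_box's own z axis and vertical above 0.25 rad or distance of lunch_box from where it was at the start of the episode above 0.04 m).
It fails at once if the mint box is opened (value of joint snack_lid above 0.15 rad).
It fails at once if the mint box, a spoon, the jar or the cup is moved by more than 25 mm (distance of any of snack_box, teaspoon, bamboo_spoon, jar, cup from where it was at the start of the episode above 0.025 m).
It also fails if it takes over 61 s, if anything falls off the work surface, if the arm or the gripper's body presses on something with over 40 N, if the wrist force passes 120 N, or if a joint passes its speed limit or range.

### The arm

A 6-joint arm with a two-finger parallel gripper is mounted at the origin on the work surface. World frame = base frame: x ahead of the robot, y to its left, z up, the work surface at z = 0. Lengths are in m, angles in degrees, forces in N, time in s.
With the tool pointing down it reaches from about 0.35 to 0.875 m from the base axis. Payload 4.2 kg.
Tool frame: the origin (TCP) lies midway between the tips of the shut fingers; the grasp point (between the pads) lies 19 mm behind it; z points along the fingers, y is the direction in which the jaws open and shut (so a half turn about z gives the same grasp; the last joint's range is limited). The gripper opens to 87 mm and grips with 3 to 60 N. Pads are 19 mm wide; open, the fingers measure 117 mm over their backs; the gripper's body (75 mm by 190 mm) begins 51 mm behind the grasp point.
Start: joints at [82.483, 22.042, 0.453, 0, -68.411, -14.817], TCP at [0.237, 0.578, 0.223] pointing down, gripper open.
Joint ranges: [-179.83, 179.83], [-69.29, 118.12], [-61.27, 80.66], [-181.25, 117.63], [-171.15, -9.14], [-177.46, 177.46]. Speed limits (degrees/s): [159.86, 159.86, 180, 180, 180, 180].

### API

Orientations are given as a 3x3 rotation matrix whose columns are the frame's x, y, z axes.
In Python, from station import sense, capture, finish_job gives the robot as it stands. The module is installed in compiled form; this text tells all that it offers.
- The arm moves only by the shell command python3 -m jog 'ROWS' [OPENING]. ROWS is JSON, a list of rows, each a list of 6 numbers: the shift along the tool's x, y, z in cm, then the turn, a rotation vector about the tool's x, y, z in degrees. In form: [[dx, dy, dz, wx, wy, wz], ...]. A call has exactly 5 rows; each row shifts and turns the commanded pose from where the row before left it, along the tool's axes as they then stand; what a row does not reach is not made up. A row lasts 1/12 s, in which the tool goes at most 41.7 mm and 7.16 degrees, less where a joint would pass 70% of its speed; a pose out of reach is approached as far as the arm can. A call is refused whole if a number of a shift passes 4.17 or a number of a turn 7.16, either way. A call with a gripper value outside its range is refused whole. OPENING is the finger opening in cm, from 0 to 8.7, set as the call begins (- or left out, the last holds). The fingers move at their own pace and stop on an object; the grip force is fixed at half the most. Time passes only in rows, so rows that do not move let the fingers close, or fill a call up. It gives the time, the measured TCP pose, the force and the opening at its end, in the units of the state.
- sense(): the state, without advancing time (a new reading comes with each control period).
- capture(name): name is "scene" or "top"; returns a dict with "frame" (420x560x3 uint8, red, green, blue), "fx", "fy", "cx", "cy" (pixels), "world_to_cam" (4x4, takes a point from world to camera coordinates). Camera axes: x right, y up, looking along -z (the intrinsics and any distortion apply to the point x, -y, -z); pixel columns grow to the right and rows downward; lengths in m; the calibration is good to about 2 mm. A picture is of the moment at which its call begins. There is no depth.
- finish_job(): hands the job in, once; it reports no verdict.
The state is a dict: "time_s": time; "joints": joint angles; "joint_velocities": joint speeds; "effort": joint torques, N m; "tcp_pos": TCP position; "ee_rot": TCP orientation; "wrist_force": force on the tool from outside, world axes, zero at the start; "moment": the same for the moment, N m; "gripper_width": opening from 0.0 (shut) to 1.0 (fully open).
Only numpy, scipy, OpenCV 4.12 (cv2) and the standard library are available. Lean on these libraries where they do the work, as an engineer would, in place of code of your own. Each camera call takes 0.05 s, during which the arm holds its last target.

## Working session

There is one attempt and no reset: what is moved stays moved. The work goes in short steps, Python scripts to look and compute and a shell command to move; the robot and the scene stay as the last step left them, time stands still between calls to the robot, and variables do not carry over. Pictures are saved under pics/ and viewed, and the job is handed in when it is done.

```bash
mkdir -p pics
python3 - <<'E'
from station import sense,capture
import cv2,json,numpy as np
s=sense();print(s)
for n in("scene","top"):
    c=capture(n);cv2.imwrite(f"pics/{n}0.png",c["frame"][:,:,::-1])
    print(n,c["fx"],c["fy"],c["cx"],c["cy"],[k for k in c]);print(np.array(c["world_to_cam"]).round(4).tolist())
E
```

```text
{'time_s': 0.0, 'joints': array([ 8.24826737e+01,  2.20913671e+01,  3.78874887e-01, -2.79008434e-02,
       -6.84111040e+01, -1.48164458e+01]), 'joint_velocities': array([-0.05002705,  0.00492527, -0.08136338, -0.03207018, -0.02432121,
       -0.05943486]), 'effort': array([ 1.26794839e-04, -3.90664816e+01,  1.87416208e+01,  4.21986222e+00,
        1.11051303e-02, -1.90663727e-04]), 'tcp_pos': array([0.23726006, 0.5775586 , 0.22144986]), 'ee_rot': array([[ 9.24917648e-01, -3.80166819e-01, -7.31115676e-04],
       [-3.80167505e-01, -9.24915318e-01, -2.07934086e-03],
       [ 1.14276313e-04,  2.20116548e-03, -9.99997571e-01]]), 'wrist_force': array([-0.38546529,  0.23102774, -0.62597807]), 'moment': array([-0.00591974,  0.03066992,  0.00076772]), 'gripper_width': 1.001792289218382}
scene 541.7125342007128 541.7125342007128 282.222395285844 221.08840036166526 ['frame', 'fx', 'fy', 'cx', 'cy', 'world_to_cam']
[[-0.6973, 0.7165, 0.0206, 0.383], [-0.4745, -0.4829, 0.736, 0.1965], [0.5373, 0.5034, 0.6767, -1.5905], [0.0, 0.0, 0.0, 1.0]]
top 515.5864884968049 515.5864884968049 282.98619637547506 215.38313197381683 ['frame', 'fx', 'fy', 'cx', 'cy', 'world_to_cam']
[[-0.0036, -0.9999, 0.0157, -0.0038], [0.9802, -0.0005, 0.198, -0.6048], [-0.198, 0.0162, 0.9801, -1.2935], [0.0, 0.0, 0.0, 1.0]]
```

View pics/scene0.png

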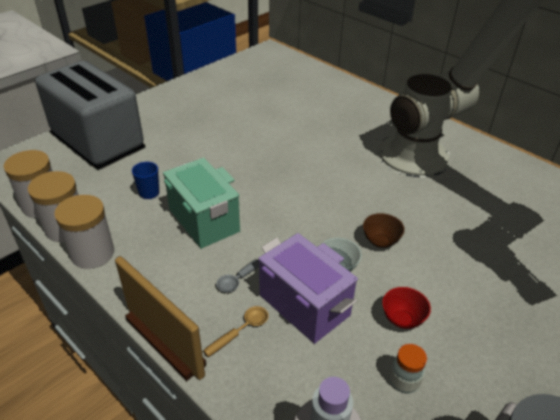

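View pics/top0.png

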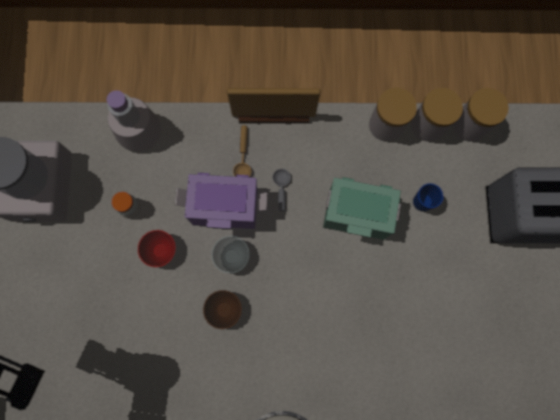

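```bash
cat > h.py <<'E'
import numpy as np,cv2
from station import sense,capture
def ray(c,u,v,z):
    M=np.array(c["world_to_cam"]);R=M[:3,:3];t=M[:3,3];o=-R.T@t
    d=R.T@np.array([(u-c["cx"])/c["fx"],-(v-c["cy"])/c["fy"],-1]);return o+d*(z-o[2])/d[2]
def proj(c,p):
    M=np.array(c["world_to_cam"]);q=M[:3,:3]@np.array(p)+M[:3,3]
    return np.array([c["cx"]+c["fx"]*q[0]/-q[2],c["cy"]+c["fy"]*(-q[1])/-q[2]])
def crop(c,x0,y0,w,h,name,k=5,g=1.8):
    f=c["frame"][y0:y0+h,x0:x0+w,::-1];f=cv2.resize(f,None,fx=k,fy=k,interpolation=cv2.INTER_CUBIC)
    f=np.clip(f.astype(float)*g,0,255).astype('u1')
    for i in range(0,w,10):
        if (x0+i)%20==0:cv2.putText(f,str(x0+i),(i*k,10),0,.35,(0,255,255));f[::4,i*k]=(0,255,255)
    for i in range(0,h,10):
        if (y0+i)%20==0:cv2.putText(f,str(y0+i),(0,i*k),0,.35,(0,255,255));f[i*k,::4]=(0,255,255)
    cv2.imwrite(f"pics/{name}.png",f)
E
python3 - <<'E'
from h import *
c=capture("top");crop(c,130,150,160,120,"t1")
c=capture("scene");crop(c,240,210,160,120,"s1")
E
```

```text
(no output)
```

View pics/t1.png

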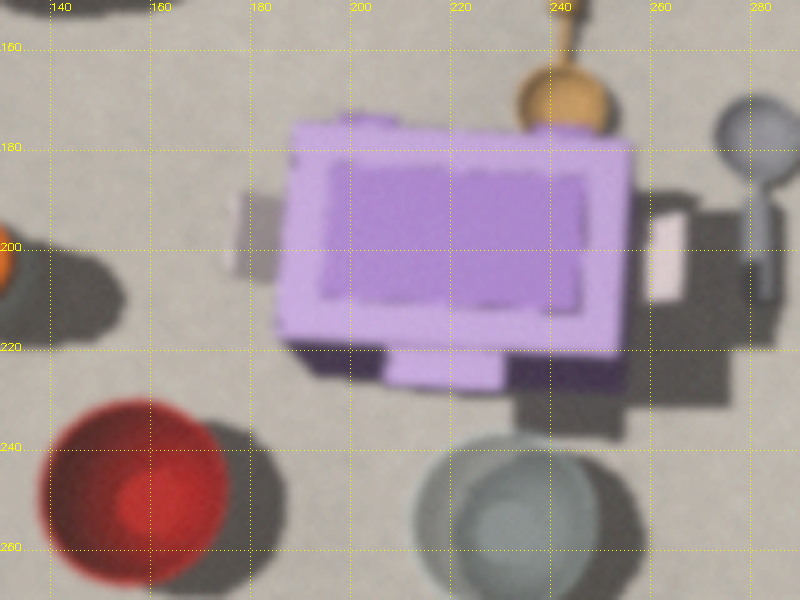

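View pics/s1.png

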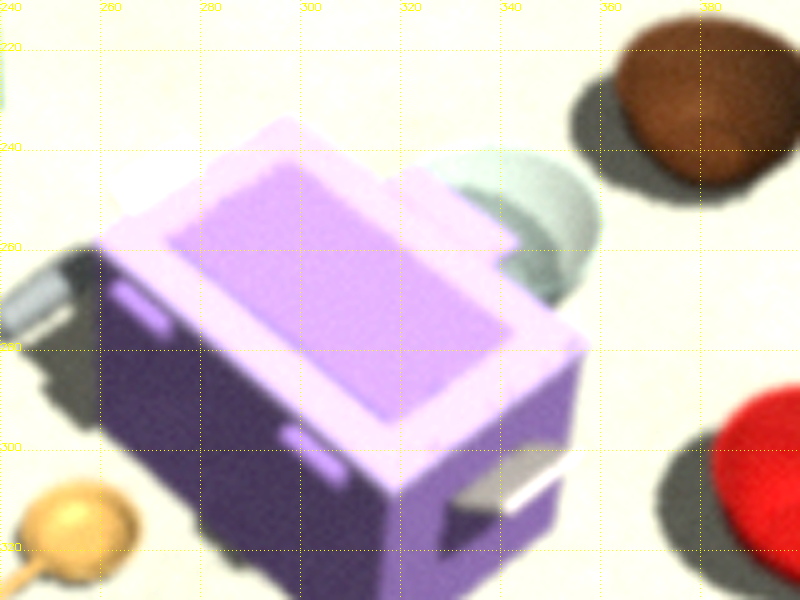

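Run:
```python
from h import *
c=capture("top")
P=[ray(c,*p,.121)[:2] for p in[(188.5,174.5),(256,178),(254,221),(185,217.5)]]
for p in P:print(p.round(4))
m=np.mean(P,0);d=(P[0]-P[1])+(P[3]-P[2]);print("ctr",m,"yaw",np.degrees(np.arctan2(-d[0],d[1])),np.linalg.norm(d)/2)
for n,p in dict(lipL=(206.5,227.5),lipR=(231,228.5)).items():print(n,ray(c,*p,.119))
print("bowl rim",[ray(c,*p,.05).round(4) for p in[(212.5,255),(250,255),(232,236.5)]])
print("red",[ray(c,*p,.05).round(4) for p in[(137.5,250),(176,250)]])
print("tsp",ray(c,283,178,0),ray(c,282,210,0)); print("mint lip",ray(c,360,233,.11),"mint front left",ray(c,330,225,.12))
crop(c,190,220,120,90,"t2",6)
```

```text
[0.6986 0.2355]
[0.6895 0.0642]
[0.5783 0.0684]
[0.5873 0.2406]
ctr [0.63844208 0.15219729] yaw -3.012721791079108 0.17202843517416277
lipL [0.56226103 0.18669427 0.119     ]
lipR [0.55967733 0.12567298 0.119     ]
bowl rim [array([0.5019, 0.1785, 0.05  ]), array([0.5017, 0.0811, 0.05  ]), array([0.5505, 0.1286, 0.05  ])]
red [array([0.5153, 0.3734, 0.05  ]), array([0.5151, 0.2736, 0.05  ])]
tsp [ 0.72330862 -0.00648501  0.        ] [ 0.63213882 -0.00340014  0.        ]
mint lip [ 0.54947798 -0.19794418  0.11      ] mint front left [ 0.56817488 -0.12166874  0.12      ]
```

View pics/t2.png

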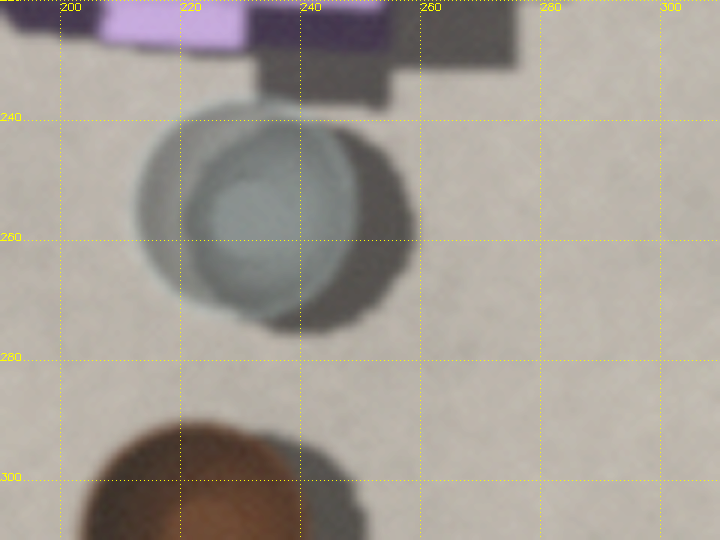

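The lilac box centre is at about (0.638, 0.152) with a yaw of -3°. The bowl is at (0.501, 0.130). The red bowl lies on its +y side, so I'll push the bowl towards -y. First I'll align the tool.

```bash
cat >> h.py <<'E'
def togo(p):
    s=sense();R=np.array(s["ee_rot"]);d=np.array(p)-s["tcp_pos"]
    print("tcp",s["tcp_pos"].round(4),"t",round(s["time_s"],2),"F",s["wrist_force"].round(2),"grip",round(s["gripper_width"],3),"zaxis",R[:,2].round(3),"xaxis",R[:,0].round(3))
    print("tool-axes shift cm",(R.T@d*100).round(2))
E
python3 -m jog '[[0,0,0,0,0,-4],[0,0,0,0,0,-4],[0,0,0,0,0,-4],[0,0,0,0,0,-4],[0,0,0,0,0,-3.3]]' 0
python3 -c "
from h import *
togo([.505,.222,.22])"
```

```text
time_s: 0.67
tcp_pos: [0.2374, 0.578, 0.2223]
ee_rot: [[0.999, -0.05, -0.0], [-0.05, -0.999, -0.0], [-0.0, 0.0, -1.0]]
wrist_force: [-0.6, -0.3, 0.3]
gripper_width: 0.705
tcp [0.2374 0.578  0.2223] t 0.67 F [-0.59 -0.34  0.34] grip 0.705 zaxis [-0. -0. -1.] xaxis [ 0.999 -0.05  -0.   ]
tool-axes shift cm [28.5  34.23  0.24]
```

```bash
python3 -m jog '[[2.4,2.8,0,0,0,0],[2.4,2.8,0,0,0,0],[2.4,2.8,0,0,0,0],[2.4,2.8,0,0,0,0],[2.4,2.8,0,0,0,0]]' 0
python3 -m jog '[[2.4,2.8,0,0,0,0],[2.4,2.8,0,0,0,0],[2.4,2.8,0,0,0,0],[2.4,2.8,0,0,0,0],[2.4,2.8,0,0,0,0]]' 0
python3 -m jog '[[0,0,0,0,5,0],[0,0,0,0,5,0],[0,0,0,0,5,0],[0,0,0,0,5,0],[0,0,0,0,0,0]]' 0
python3 -c "
from h import *
togo([.505,.222,.025])
c=capture('top');crop(c,130,150,160,150,'t3',4)"
```

```text
time_s: 1.08
tcp_pos: [0.3505, 0.4305, 0.2225]
ee_rot: [[0.999, -0.052, -0.0], [-0.052, -0.999, -0.0], [-0.0, 0.0, -1.0]]
wrist_force: [1.7, -0.2, -0.0]
gripper_width: 0.326
time_s: 1.5
tcp_pos: [0.463, 0.2842, 0.2227]
ee_rot: [[0.999, -0.053, 0.0], [-0.053, -0.999, 0.0], [0.0, -0.0, -1.0]]
wrist_force: [-0.7, -0.0, -0.2]
gripper_width: 0.022
time_s: 1.92
tcp_pos: [0.4585, 0.2813, 0.219]
ee_rot: [[0.939, -0.051, 0.339], [-0.045, -0.999, -0.025], [0.34, 0.009, -0.94]]
wrist_force: [-0.8, -2.0, -0.8]
gripper_width: 0.007
tcp [0.4585 0.2813 0.219 ] t 1.92 F [-0.82 -1.98 -0.83] grip 0.007 zaxis [ 0.339 -0.025 -0.94 ] xaxis [ 0.939 -0.045  0.34 ]
tool-axes shift cm [-1.96  5.52 19.97]
```

View pics/t3.png

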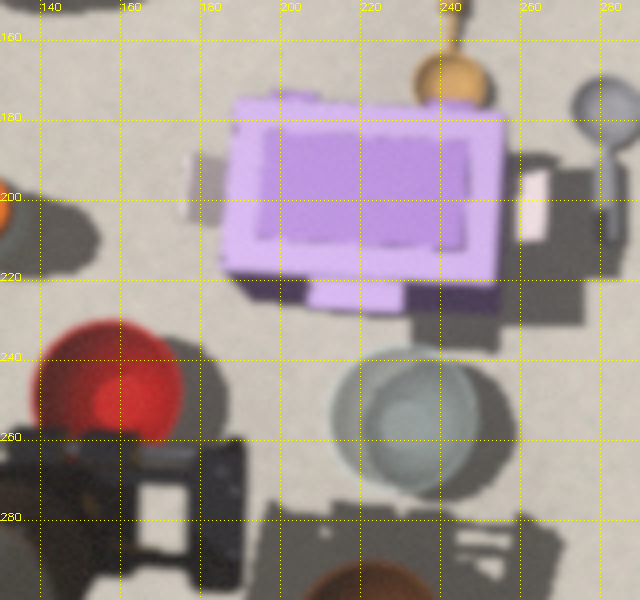

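```bash
python3 -m jog '[[0.93,1.12,0.34,0,0,0],[0.93,1.12,0.34,0,0,0],[0.93,1.12,0.34,0,0,0],[0.93,1.12,0.34,0,0,0],[0.93,1.12,0.34,0,0,0]]' 0
python3 -m jog '[[-0.66,0,1.82,0,0,0],[-0.66,0,1.82,0,0,0],[-0.66,0,1.82,0,0,0],[-0.66,0,1.82,0,0,0],[-0.66,0,1.82,0,0,0]]' 0
python3 -c "
from h import *
togo([.505,.222,.025])
c=capture('scene');crop(c,260,180,180,150,'s4',4,1.3)
c=capture('top');crop(c,130,150,160,150,'t4',4)"
```

```text
time_s: 2.38
tcp_pos: [0.5106, 0.2279, 0.2238]
ee_rot: [[0.938, -0.053, 0.342], [-0.051, -0.999, -0.016], [0.342, -0.003, -0.94]]
wrist_force: [-0.5, 0.7, -0.2]
gripper_width: 0.005
time_s: 2.8
tcp_pos: [0.511, 0.2287, 0.1262]
ee_rot: [[0.938, -0.054, 0.343], [-0.052, -0.999, -0.016], [0.343, -0.003, -0.939]]
wrist_force: [-0.4, 0.5, 0.4]
gripper_width: 0.004
tcp [0.511  0.2287 0.1262] t 2.8 F [-0.37  0.47  0.38] grip 0.004 zaxis [ 0.343 -0.016 -0.939] xaxis [ 0.938 -0.052  0.343]
tool-axes shift cm [-4.    0.73  9.31]
```

View pics/t4.png

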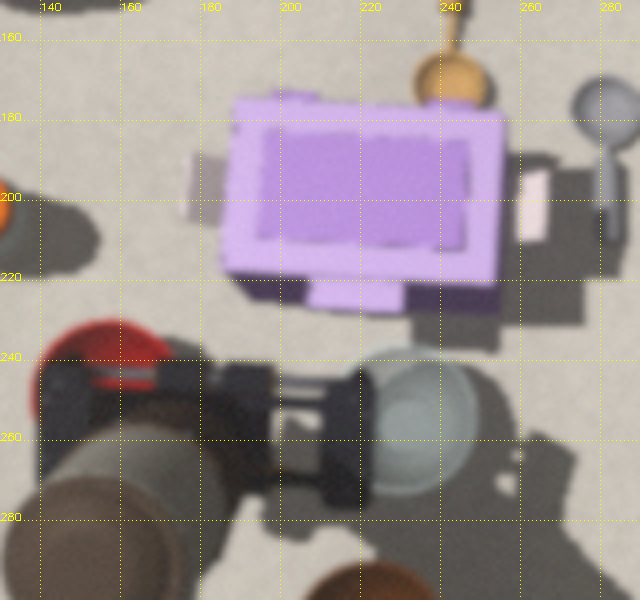

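View pics/s4.png

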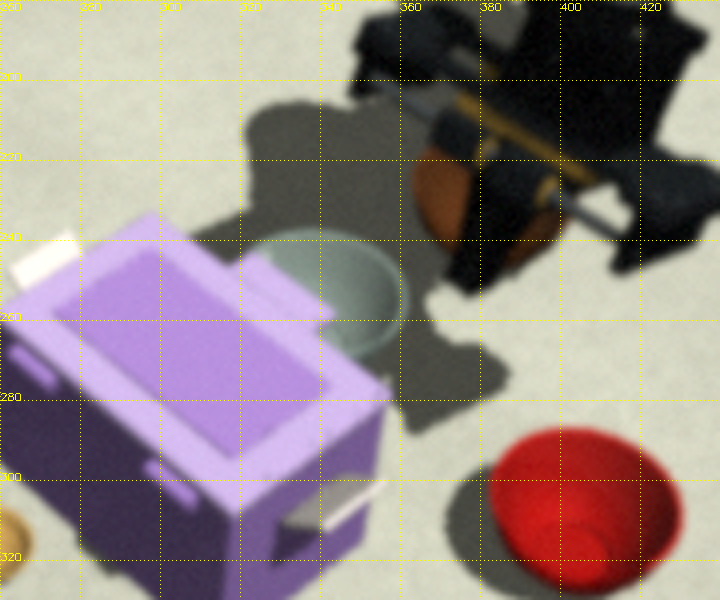

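```bash
python3 -m jog '[[-0.78,0.06,1.8,0,0,0],[-0.78,0.06,1.8,0,0,0],[-0.78,0.06,1.8,0,0,0],[-0.78,0.06,1.8,0,0,0],[-0.78,0.06,1.8,0,0,0]]' 0
python3 -c "
from h import *
togo([.505,.222,.025])"
```

```text
time_s: 3.32
tcp_pos: [0.5162, 0.2256, 0.0598]
ee_rot: [[0.931, -0.055, 0.36], [-0.05, -0.998, -0.023], [0.361, 0.003, -0.933]]
wrist_force: [1.6, 0.1, 1.1]
gripper_width: 0.007
tcp [0.5162 0.2256 0.0598] t 3.32 F [1.57 0.07 1.1 ] grip 0.007 zaxis [ 0.36  -0.023 -0.933] xaxis [ 0.931 -0.05   0.361]
tool-axes shift cm [-2.28  0.41  2.86]
```

```bash
python3 -m jog '[[0,0,0,0,0,0],[0,0,0,0,0,0],[-0.4,0,0.5,0,0,0],[-0.4,0,0.5,0,0,0],[-0.4,0,0.5,0,0,0]]' 0
python3 -c "
from h import *
togo([.505,.222,.025]);print(sense()['joints'])"
```

```text
time_s: 3.73
tcp_pos: [0.5099, 0.2261, 0.0422]
ee_rot: [[0.931, -0.056, 0.36], [-0.052, -0.998, -0.022], [0.361, 0.002, -0.933]]
wrist_force: [0.3, 0.3, -0.4]
gripper_width: 0.002
tcp [0.5099 0.2261 0.0422] t 3.73 F [ 0.29  0.34 -0.39] grip 0.002 zaxis [ 0.36  -0.022 -0.933] xaxis [ 0.931 -0.052  0.361]
tool-axes shift cm [-1.06  0.44  1.44]
[ 25.13011827  20.24698681 -53.68007607 104.93307263 -10.30862336
 -41.83732305]
```

```bash
cat >> h.py <<'E'
import json
def log():
    s=sense();open("log.jsonl","a").write(json.dumps([list(map(float,s["joints"])),list(map(float,s["tcp_pos"])),np.array(s["ee_rot"]).tolist()])+"\n");print("J",s["joints"].round(1))
E
python3 -c "
from h import *
log()"
python3 -m jog '[[0,0,-0.5,0,-4,0],[0,0,-0.5,0,-4,0],[0,0,0,0,-4,0],[0,0,0,0,-4,0],[0,0,0,0,-4,0]]' 0
python3 -c "
from h import *
log()
togo([.503,.225,.025])"
```

```text
J [ 25.1  20.2 -53.7 104.9 -10.3 -41.8]
time_s: 4.15
tcp_pos: [0.5509, 0.2159, 0.063]
ee_rot: [[0.944, -0.075, 0.322], [-0.062, -0.997, -0.051], [0.324, 0.028, -0.945]]
wrist_force: [2.4, -1.0, 0.3]
gripper_width: 0.006
J [ 38.4  21.8 -43.8  51.6 -17.8  -1. ]
tcp [0.5509 0.2159 0.063 ] t 4.15 F [ 2.42 -0.98  0.27] grip 0.006 zaxis [ 0.322 -0.051 -0.945] xaxis [ 0.944 -0.062  0.324]
tool-axes shift cm [-5.81 -0.66  2.01]
```

```bash
python3 -m jog '[[-0.5,0,0,0,0,0],[-0.5,0,0,0,0,0],[-0.5,0,0,0,0,0],[0,0,0,0,0,0],[0,0,0,0,0,0]]' 0
python3 -c "
from h import *
log()
togo([.503,.225,.06])
c=capture('scene');crop(c,260,180,180,150,'s5',4,1.3)
c=capture('top');crop(c,130,150,160,150,'t5',4)"
```

```text
time_s: 4.57
tcp_pos: [0.5371, 0.2166, 0.0579]
ee_rot: [[0.943, -0.074, 0.323], [-0.061, -0.997, -0.052], [0.326, 0.029, -0.945]]
wrist_force: [-0.5, -0.5, -0.4]
gripper_width: 0.007
J [ 37.7  21.2 -46.7  58.3 -16.3  -7.2]
tcp [0.5371 0.2166 0.0579] t 4.57 F [-0.46 -0.53 -0.42] grip 0.007 zaxis [ 0.323 -0.052 -0.945] xaxis [ 0.943 -0.061  0.326]
tool-axes shift cm [-3.2  -0.58 -1.34]
```

View pics/s5.png

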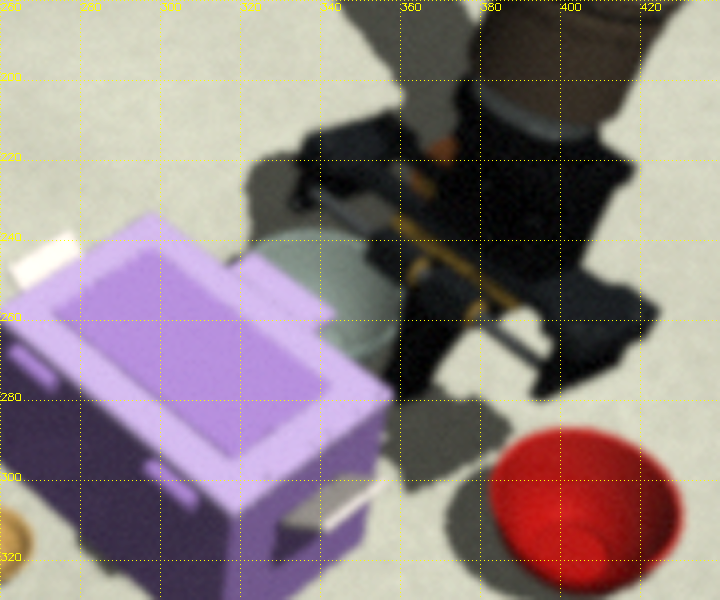

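View pics/t5.png

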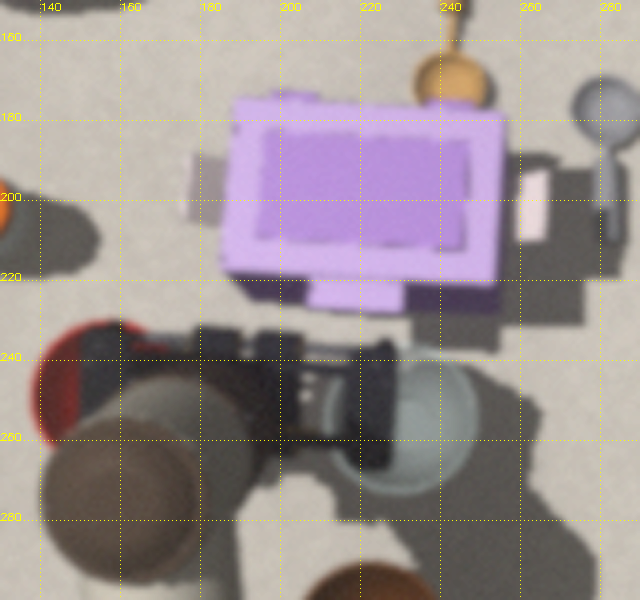

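```bash
python3 -m jog '[[-0.5,0,-0.2,0,-3,0],[-0.5,0,-0.2,0,-3,0],[-0.5,0,-0.2,0,-3,0],[-0.5,0,-0.2,0,-3,0],[-0.5,0,-0.2,0,-3,0]]' 0
python3 -c "
from h import *
log()
togo([.503,.225,.06])"
```

```text
time_s: 5.08
tcp_pos: [0.5212, 0.2151, 0.0626]
ee_rot: [[0.989, -0.078, 0.125], [-0.073, -0.996, -0.045], [0.128, 0.036, -0.991]]
wrist_force: [0.5, -0.6, 0.7]
gripper_width: 0.002
J [ 42.4  23.5 -28.5  11.8 -35.   33.7]
tcp [0.5212 0.2151 0.0626] t 5.08 F [ 0.48 -0.57  0.71] grip 0.002 zaxis [ 0.125 -0.045 -0.991] xaxis [ 0.989 -0.073  0.128]
tool-axes shift cm [-1.91 -0.85 -0.02]
```

```bash
python3 -m jog '[[-0.5,-0.2,0.6,0.5,-1,0],[-0.5,-0.2,0.6,0.5,-1,0],[-0.4,-0.2,0.6,0.5,-1,0],[-0.4,-0.2,0.6,0.5,-1,0],[0,0,0.5,0.5,0,0]]' 0
python3 -c "
from h import *
log()
togo([.505,.222,.025])"
```

```text
time_s: 5.5
tcp_pos: [0.5079, 0.2228, 0.0312]
ee_rot: [[0.995, -0.076, 0.062], [-0.076, -0.997, 0.002], [0.062, -0.007, -0.998]]
wrist_force: [0.3, 0.6, -0.2]
gripper_width: 0.006
J [ 41.7  26.3 -26.7   4.  -34.3  40.7]
tcp [0.5079 0.2228 0.0312] t 5.5 F [ 0.3   0.57 -0.24] grip 0.006 zaxis [ 0.062  0.002 -0.998] xaxis [ 0.995 -0.076  0.062]
tool-axes shift cm [-0.32  0.11  0.6 ]
```

```bash
python3 -m jog '[[-0.35,0.3,0,0,0,-0.7],[-0.35,0.4,0,0,0,-0.7],[0,0.5,0,0,0,0],[0,0.5,0,0,0,0],[0,0.5,0,0,0,0]]' 0
python3 -m jog '[[0,0.4,0,0,0,0],[0,0.4,0,0,0,0],[0,0.4,0,0,0,0],[0,0.4,0,0,0,0],[0,0.4,0,0,0,0]]' 0
python3 -c "
from h import *
log()
togo([.505,.075,.03])
c=capture('scene');crop(c,260,180,180,150,'s6',4,1.3)
c=capture('top');crop(c,150,150,160,150,'t6',4)"
```

```text
time_s: 5.92
tcp_pos: [0.4994, 0.1996, 0.0313]
ee_rot: [[0.997, -0.051, 0.063], [-0.051, -0.999, 0.0], [0.063, -0.003, -0.998]]
wrist_force: [1.0, -0.2, 0.9]
gripper_width: 0.002
time_s: 6.33
tcp_pos: [0.4991, 0.1805, 0.0313]
ee_rot: [[0.997, -0.051, 0.064], [-0.051, -0.999, 0.001], [0.064, -0.004, -0.998]]
wrist_force: [0.1, 3.2, 1.7]
gripper_width: 0.006
J [ 38.7  24.5 -30.3   4.2 -32.4  44.9]
tcp [0.4991 0.1805 0.0313] t 6.33 F [0.08 3.16 1.7 ] grip 0.006 zaxis [ 0.064  0.001 -0.998] xaxis [ 0.997 -0.051  0.064]
tool-axes shift cm [ 1.12 10.51  0.15]
```

View pics/s6.png

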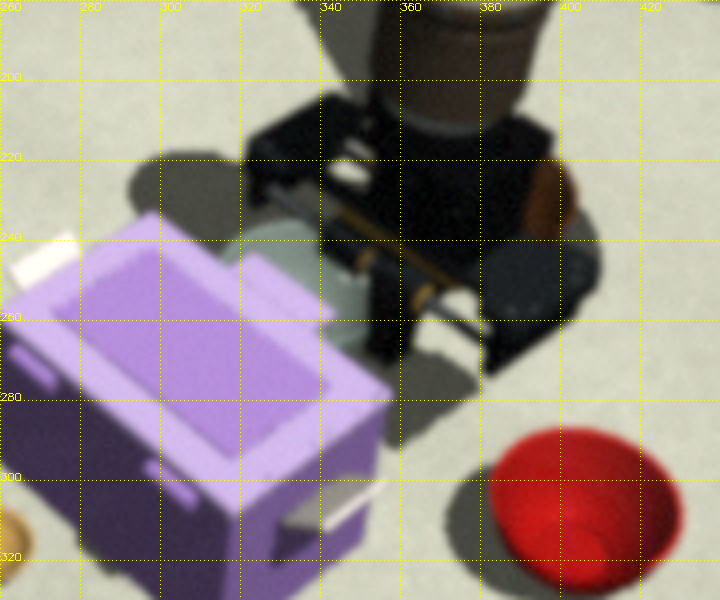

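View pics/t6.png

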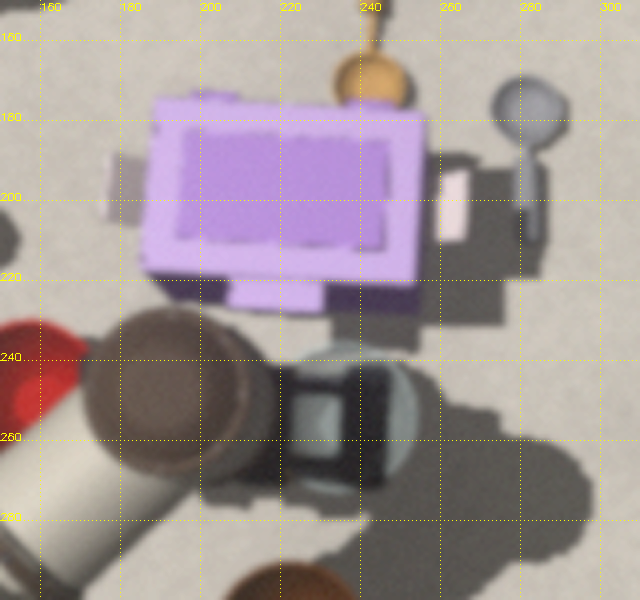

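```bash
python3 -m jog '[[0,0.5,0,0,0,0],[0,0.5,0,0,0,0],[0,0.5,0,0,0,0],[0,0.5,0,0,0,0],[0,0.5,0,0,0,0]]' 0
python3 -m jog '[[0,0.5,0,0,0,0],[0,0.5,0,0,0,0],[0,0.5,0,0,0,0],[0,0.5,0,0,0,0],[0,0.5,0,0,0,0]]' 0
python3 -c "
from h import *
log()
togo([.505,.075,.03])
c=capture('scene');crop(c,260,180,180,150,'s7',4,1.3)
c=capture('top');crop(c,150,150,160,150,'t7',4)"
```

```text
time_s: 6.85
tcp_pos: [0.4974, 0.1549, 0.031]
ee_rot: [[0.997, -0.051, 0.063], [-0.051, -0.999, 0.0], [0.063, -0.004, -0.998]]
wrist_force: [0.2, 4.0, 3.4]
gripper_width: 0.007
time_s: 7.27
tcp_pos: [0.4961, 0.1299, 0.0308]
ee_rot: [[0.997, -0.051, 0.063], [-0.051, -0.999, 0.0], [0.063, -0.003, -0.998]]
wrist_force: [-0.3, 3.7, 3.8]
gripper_width: 0.002
J [ 34.1  23.2 -32.7   3.9 -31.1  49.7]
tcp [0.4961 0.1299 0.0308] t 7.27 F [-0.27  3.67  3.82] grip 0.002 zaxis [ 0.063  0.    -0.998] xaxis [ 0.997 -0.051  0.063]
tool-axes shift cm [1.17 5.43 0.14]
```

View pics/s7.png

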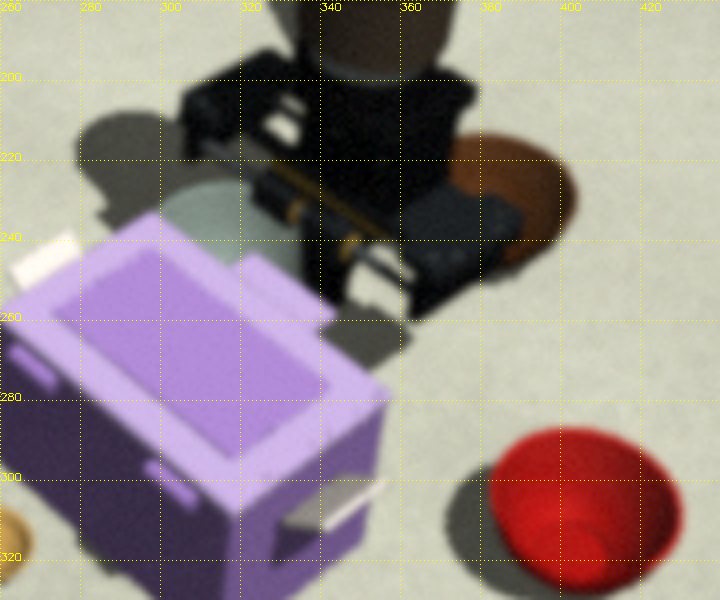

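View pics/t7.png

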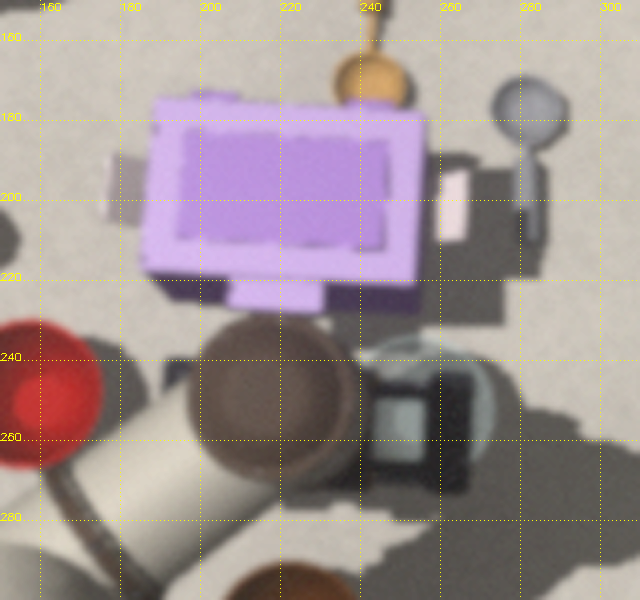

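```bash
python3 -m jog '[[0.15,0.5,0,0,0,0],[0.15,0.5,0,0,0,0],[0.1,0.5,0,0,0,0],[0.1,0.5,0,0,0,0],[0.1,0.5,0,0,0,0]]' 0
python3 -m jog '[[0.05,0.5,0,0,0,0],[0.05,0.5,0,0,0,0],[0.05,0.5,0,0,0,0],[0.05,0.5,0,0,0,0],[0.05,0.5,0,0,0,0]]' 0
python3 -c "
from h import *
log()
togo([.505,.075,.03])
c=capture('scene');crop(c,240,160,180,150,'s8',4,1.3)
c=capture('top');crop(c,170,150,160,150,'t8',4)"
```

```text
time_s: 7.78
tcp_pos: [0.5004, 0.1042, 0.0308]
ee_rot: [[0.997, -0.052, 0.062], [-0.052, -0.999, -0.001], [0.062, -0.003, -0.998]]
wrist_force: [0.2, 3.4, 1.6]
gripper_width: 0.008
time_s: 8.2
tcp_pos: [0.5016, 0.0792, 0.031]
ee_rot: [[0.997, -0.051, 0.062], [-0.052, -0.999, -0.0], [0.062, -0.003, -0.998]]
wrist_force: [-0.6, 2.3, 1.1]
gripper_width: 0.009
J [ 28.4  22.8 -33.2   3.3 -30.9  55.9]
tcp [0.5016 0.0792 0.031 ] t 8.2 F [-0.56  2.26  1.06] grip 0.009 zaxis [ 0.062 -0.    -0.998] xaxis [ 0.997 -0.052  0.062]
tool-axes shift cm [0.35 0.4  0.12]
```

View pics/t8.png

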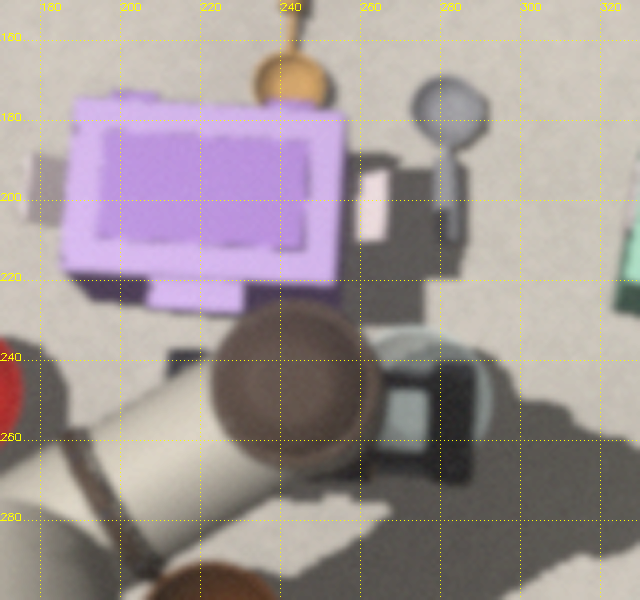

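```bash
python3 -m jog '[[0.05,0.4,0,0,0,0],[0.05,0.4,0,0,0,0],[0.05,0.4,0,0,0,0],[0,0.3,0,0,0,0],[0,0,0,0,0,0]]' 0
python3 -m jog '[[0,-0.8,0,0,0,0],[0,-0.8,0,0,0,0],[-0.5,-0.8,0,0,0,0],[-0.5,0,-2,0,0,0],[-0.5,0,-3,0,0,0]]' 0
python3 -m jog '[[-0.5,0,-3,0,0,0],[-0.5,0,-3,0,0,0],[-0.5,0,-3,0,0,0],[-0.5,0,-3,0,0,0],[-0.5,0,-3,0,0,0]]' 0
python3 -c "
from h import *
log()
togo([.505,.075,.03])
c=capture('scene');crop(c,240,160,180,150,'s9',4,1.3)
c=capture('top');crop(c,170,150,160,150,'t9',4)"
```

```text
time_s: 8.72
tcp_pos: [0.5022, 0.064, 0.031]
ee_rot: [[0.997, -0.052, 0.062], [-0.052, -0.999, -0.001], [0.062, -0.003, -0.998]]
wrist_force: [0.6, 0.4, 0.9]
gripper_width: 0.004
time_s: 9.13
tcp_pos: [0.4829, 0.0893, 0.0778]
ee_rot: [[0.997, -0.051, 0.055], [-0.051, -0.999, -0.004], [0.055, 0.001, -0.998]]
wrist_force: [1.0, 0.9, -0.0]
gripper_width: 0.004
time_s: 9.55
tcp_pos: [0.4501, 0.0912, 0.2295]
ee_rot: [[0.997, -0.051, 0.062], [-0.051, -0.999, -0.001], [0.062, -0.003, -0.998]]
wrist_force: [0.3, 1.7, -0.1]
gripper_width: 0.003
J [ 33.2   3.4 -24.1   2.3 -59.6  52.8]
tcp [0.4501 0.0912 0.2295] t 9.55 F [ 0.33  1.7  -0.07] grip 0.003 zaxis [ 0.062 -0.001 -0.998] xaxis [ 0.997 -0.051  0.062]
tool-axes shift cm [ 4.33  1.39 20.25]
```

View pics/t9.png

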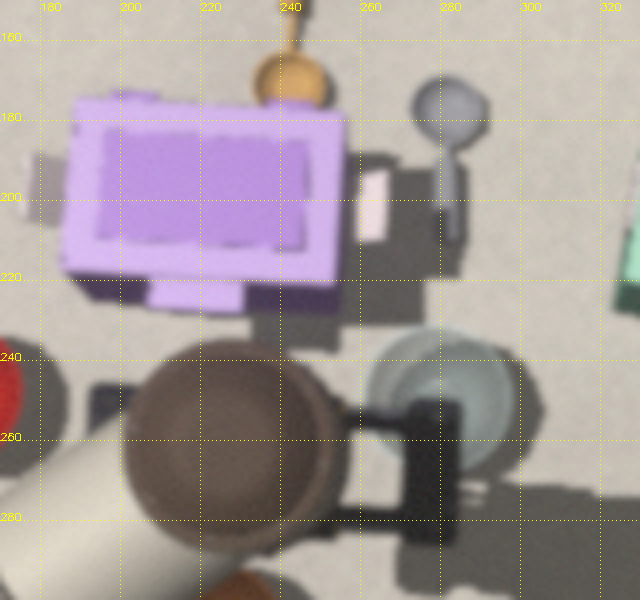

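View pics/s9.png

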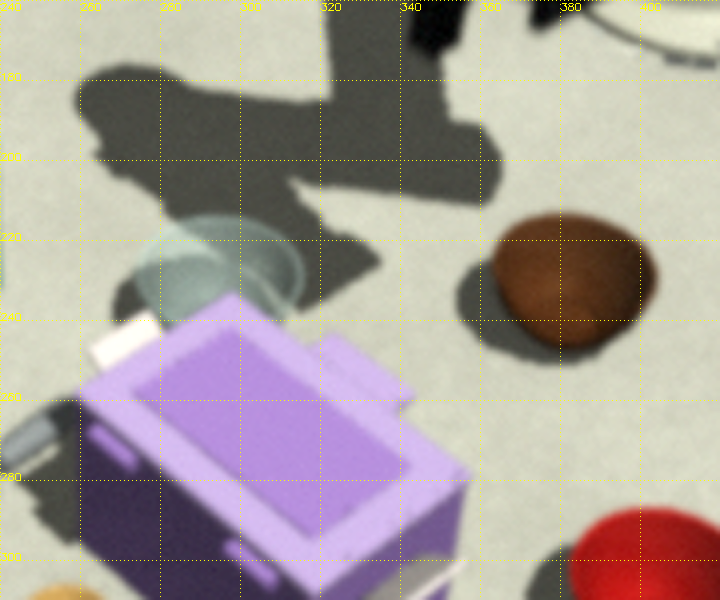

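```bash
cat > fk.py <<'E'
import numpy as np,json
from scipy.spatial.transform import Rotation as Ro
from scipy.optimize import least_squares
E=lambda a,d:Ro.from_euler(a,d,degrees=True).as_matrix()
def fk(q,P,s4,s6):
    h,a1,L2,a3,d4,d6,lat,rx,ry,rz=P
    R1=E('z',q[0]);R2=R1@E('y',q[1]);R3=R1@E('y',q[1]-q[2]);R4=R3@E('x',s4*q[3]);R5=R4@E('y',-q[4]);R6=R5@E('x',s6*q[5])
    w=np.array([0,0,h])+R1@[a1,lat,0]+R2@[0,0,L2]+R3@[d4,0,a3]
    return w+R6@[d6,0,0],R6@Ro.from_rotvec([rx,ry,rz]).as_matrix(),w
D=[json.loads(l) for l in open("log.jsonl")]
D.append([[82.4827,22.0914,.3789,-.0279,-68.4111,-14.8165],[.23726,.57756,.22145],[[.92492,-.38017,-.00073],[-.38017,-.92491,-.00208],[.00011,.0022,-1]]])
def fit(s4,s6,x0):
    def f(P):
        r=[]
        for q,p,R in D:
            pp,RR,_=fk(q,P,s4,s6);r+=list((pp-p)*5)+list((RR-np.array(R)).ravel())
        return r+list(np.array(P[:7])*1e-4)
    return least_squares(f,x0)
if __name__=="__main__":
    best=None
    for s4 in(1,-1):
      for s6 in(1,-1):
        for rv in Ro.random(12,random_state=1).as_rotvec():
          s=fit(s4,s6,[.3,.1,.35,.05,.35,.25,-.16,*rv])
          if best is None or s.cost<best[0]:best=(s.cost,s4,s6,s.x)
    print(best)
    json.dump([list(best[3]),best[1],best[2]],open("fk.json","w"))
    for q,p,R in D:
        pp,RR,w=fk(q,best[3],best[1],best[2]);print(((pp-p)*1000).round(1),np.abs(RR-np.array(R)).max().round(3),w.round(3))
E
python3 fk.py
```

```text
(np.float64(0.6465106307851052), -1, -1, array([ 0.02147383,  0.16085445,  0.4037424 ,  0.08704077,  0.2259311 ,
        0.1969644 , -0.13594565,  2.4183993 , -2.41839958,  2.41839906]))
[  23.2 -163.8  -18.6] 0.0 [0.462 0.067 0.207]
[-24.1 -32.3 -22.7] 0.0 [0.463 0.194 0.227]
[-16.6 -45.4 -22.8] 0.0 [0.457 0.181 0.221]
[-13.7  32.7   9.4] 0.0 [0.483 0.257 0.267]
[ 1.7 38.7 27.7] 0.0 [0.497 0.261 0.255]
[11.6 44.8 26.9] 0.0 [0.498 0.225 0.255]
[22.  47.9 26.9] 0.0 [0.506 0.178 0.254]
[29.  46.2 27.4] 0.0 [0.518 0.125 0.255]
[ -7.4  28.  -28.7] 0.0 [0.43  0.119 0.397]
[-30.  -45.7 -25.6] 0.0 [0.207 0.532 0.393]
```

```bash
cat > fk2.py <<'E'
from fk import *
P,s4,s6=json.load(open("fk.json"))
def Rs(q):
    R1=E('z',q[0]);R2=R1@E('y',q[1]);R3=R1@E('y',q[1]-q[2]);R4=R3@E('x',s4*q[3]);R5=R4@E('y',-q[4]);R6=R5@E('x',s6*q[5]);return R1,R2,R3,R4,R5,R6
def A(q):
    R1,R2,R3,R4,R5,R6=Rs(q)
    return np.c_[[0,0,1],R1[:,0],R1[:,1],R2[:,0],R2[:,2],R3[:,0],R3[:,2],R4[:,1],R4[:,2],R5[:,0],R5[:,2],R6[:,1],R6[:,2]]
n="h a1 lat L2x L2z d4x d4z e_y e_z f_x f_z g_y g_z".split()
M=np.vstack([A(q) for q,_,_ in D]);b=np.concatenate([p for _,p,_ in D])
lam=2e-3
x=np.linalg.solve(M.T@M+lam**2*np.eye(13),M.T@b)
F6=Ro.from_rotvec(P[7:]).as_matrix()
def FK(q):
    return A(q)@x,Rs(q)[5]@F6
if __name__=="__main__":
    print(dict(zip(n,x.round(3))));print(((M@x-b)*1000).reshape(-1,3).round(1).tolist());print(np.linalg.svd(M)[1].round(2))
E
python3 fk2.py
```

```text
{'h': np.float64(0.16), 'a1': np.float64(-0.001), 'lat': np.float64(-0.0), 'L2x': np.float64(-0.0), 'L2z': np.float64(0.565), 'd4x': np.float64(0.422), 'd4z': np.float64(0.001), 'e_y': np.float64(-0.16), 'e_z': np.float64(-0.001), 'f_x': np.float64(0.306), 'f_z': np.float64(0.001), 'g_y': np.float64(0.0), 'g_z': np.float64(0.0)}
[[0.0, -0.0, -0.0], [-0.0, 0.0, 0.0], [-0.0, 0.0, -0.0], [-0.0, 0.0, 0.0], [-0.0, -0.0, 0.0], [-0.0, 0.0, 0.0], [0.0, 0.0, -0.0], [-0.0, -0.0, -0.0], [0.0, -0.0, 0.0], [0.0, -0.0, -0.0]]
[7.22 6.39 5.33 1.92 1.49 1.04 0.95 0.73 0.41 0.23 0.17 0.09 0.02]
```

```bash
cat > ik.py <<'E'
from fk2 import *
lo=np.array([-179.8,-69.2,-61.2,-181.2,-171.1,-177.4])+1;hi=np.array([179.8,118.1,80.6,117.6,-9.2,177.4])-1
yaw=np.radians(-3);C=np.array([.6384,.1522]);X=np.array([np.cos(yaw),np.sin(yaw)]);Y=np.array([-X[1],X[0]])
def W(bx,by,z):return np.array([*(C+X*bx+Y*by),z])
def Rt(al,ph,roll=0): # z axis az al (deg), pitch ph down; y axis horizontal at roll 0
    a,p=np.radians([al,ph]);z=np.array([np.cos(a)*np.cos(p),np.sin(a)*np.cos(p),-np.sin(p)])
    y=np.array([np.sin(a),-np.cos(a),0]);x=np.cross(y,z)
    return np.c_[x,y,z]@E('z',roll)
def ik(p,R,seed):
    def f(q):
        pp,RR=FK(q);return np.r_[(pp-p)*5,(RR-R).ravel()]
    s=least_squares(f,np.clip(seed,lo+.01,hi-.01),bounds=(lo,hi),max_nfev=60);return s.x,s.cost
E
cat > scan.py <<'E'
from ik import *
rng=np.random.default_rng(0)
wp=[W(-.16,0,.08),W(-.068,0,.085),W(-.04,0,.17),W(.06,0,.22)]
for al in(-45,-30,-3,20,40):
  for ph in(10,30,45):
    sols={}
    for k in range(14):
        sd=np.array([rng.uniform(-60,90),rng.uniform(-30,70),rng.uniform(-60,20),rng.uniform(-180,117),rng.uniform(-120,-10),rng.uniform(-170,170)])
        q,c=ik(wp[1],Rt(al,ph),sd)
        if c<1e-5:sols[tuple((q/5).round())]=q
    for q in sols.values():
        ok=[];qq=[q]
        for w in(wp[0],wp[2],wp[3]):
            r,c=ik(w,Rt(al,ph),q if w is not wp[3] else qq[-1]);ok.append(c<1e-5);qq.append(r)
        print(al,ph,q.round(0),ok,qq[-1].round(0))
E
python3 scan.py
```

```text
-45 10 [ 46.  43. -51.  90. -80. -94.] [np.True_, np.True_, np.True_] [ 35.  35. -37.  96. -77. -72.]
-45 30 [ 42.  32. -50.  88. -60. -82.] [np.True_, np.True_, np.True_] [ 36.  28. -32.  82. -60. -55.]
-45 45 [ 40.  27. -48.  80. -46. -68.] [np.True_, np.True_, np.True_] [ 36.  25. -25.  62. -52. -37.]
-30 10 [  36.   42.  -60.  116.  -85. -101.] [np.False_, np.True_, np.False_] [ 28.  31. -44. 117. -72. -76.]
-30 45 [ 28.  23. -54. 109. -39. -73.] [np.False_, np.True_, np.True_] [ 30.  21. -34.  79. -39. -36.]
20 10 [ -16.   47.  -51. -144.  -87.  -85.] [np.False_, np.True_, np.True_] [ -11.   24.  -29. -139.  -50. -113.]
20 30 [ -10.   26.  -43. -140.  -42. -106.] [np.True_, np.True_, np.False_] [   8.   16.  -13.  -88.  -10. -176.]
40 10 [ -19.   42.  -35. -118.  -74. -101.] [np.True_, np.True_, np.True_] [ -12.   26.  -15. -109.  -55. -136.]
40 30 [  -9.   25.  -29. -105.  -42. -131.] [np.True_, np.True_, np.False_] [   2.   19.   -7.  -75.  -33. -176.]
```

```bash
cat > plan.py <<'E'
from ik import *
from h import sense,log
for al,ph in((-45,45),(-40,45),(-45,38)):
  for roll in(90,-90):
    q=np.array(sense()["joints"]);R0=Ro.from_matrix(sense()["ee_rot"]);p0=np.array(sense()["tcp_pos"])
    RT=Rt(al,ph,roll);rv=(R0.inv()*Ro.from_matrix(RT)).as_rotvec()
    print(al,ph,roll,"rotvec tool deg",np.degrees(rv).round(1))
    pre=W(-.17,.06,.2);bad=0
    for t in np.linspace(0,1,13)[1:]:
        qn,c=ik(p0+(pre-p0)*t,(R0*Ro.from_rotvec(rv*t)).as_matrix(),q)
        if c>1e-5:bad+=1
        dm=np.abs(qn-q).max();q=qn
    print(" pre",pre.round(3),q.round(0),"bad",bad)
    for bp in[(-.15,.04,.1),(-.11,.02,.06),(-.078,-.005,.06),(-.074,-.005,.1),(-.05,0,.15),(-.02,0,.19),(.02,0,.205),(.06,0,.21),(.075,0,.21)]:
        q,c=ik(W(*bp),RT,q);print("  ",bp,W(*bp).round(3),q.round(0),"OK" if c<1e-5 else "BAD")
E
python3 plan.py
```

```text
-45 45 90 rotvec tool deg [ 18.   49.5 123.7]
 pre [0.472 0.221 0.2  ] [  61.   15.  -42.   51.  -61. -144.] bad 0
   (-0.15, 0.04, 0.1) [0.491 0.2   0.1  ] [  54.   23.  -50.   66.  -50. -158.] OK
   (-0.11, 0.02, 0.06) [0.53  0.178 0.06 ] [  45.   28.  -51.   79.  -46. -164.] OK
   (-0.078, -0.005, 0.06) [0.56  0.151 0.06 ] [  38.   28.  -50.   85.  -45. -164.] OK
   (-0.074, -0.005, 0.1) [0.564 0.151 0.1  ] [  40.   25.  -48.   78.  -46. -156.] OK
   (-0.05, 0, 0.15) [0.588 0.155 0.15 ] [  41.   22.  -42.   70.  -49. -145.] OK
   (-0.02, 0, 0.19) [0.618 0.153 0.19 ] [  40.   21.  -36.   65.  -51. -137.] OK
   (0.02, 0, 0.205) [0.658 0.151 0.205] [  38.   23.  -31.   64.  -51. -132.] OK
   (0.06, 0, 0.21) [0.698 0.149 0.21 ] [  36.   26.  -26.   64.  -51. -128.] OK
   (0.075, 0, 0.21) [0.713 0.148 0.21 ] [  35.   27.  -24.   63.  -51. -127.] OK
-45 45 -90 rotvec tool deg [-41.   14.9 -46.8]
 pre [0.472 0.221 0.2  ] [ 61.  15. -42.  51. -61.  36.] bad 0
   (-0.15, 0.04, 0.1) [0.491 0.2   0.1  ] [ 54.  23. -50.  66. -50.  22.] OK
   (-0.11, 0.02, 0.06) [0.53  0.178 0.06 ] [ 45.  28. 
[... 3176 characters left out ...]
30.] bad 0
   (-0.15, 0.04, 0.1) [0.491 0.2   0.1  ] [ 55.  26. -51.  71. -55.  15.] OK
   (-0.11, 0.02, 0.06) [0.53  0.178 0.06 ] [ 47.  31. -52.  83. -53.   9.] OK
   (-0.078, -0.005, 0.06) [0.56  0.151 0.06 ] [ 40.  31. -51.  89. -52.  10.] OK
   (-0.074, -0.005, 0.1) [0.564 0.151 0.1  ] [ 41.  27. -50.  83. -52.  17.] OK
   (-0.05, 0, 0.15) [0.588 0.155 0.15 ] [ 42.  24. -45.  77. -54.  27.] OK
   (-0.02, 0, 0.19) [0.618 0.153 0.19 ] [ 41.  23. -40.  73. -55.  34.] OK
   (0.02, 0, 0.205) [0.658 0.151 0.205] [ 38.  24. -34.  73. -55.  39.] OK
   (0.06, 0, 0.21) [0.698 0.149 0.21 ] [ 36.  27. -30.  73. -54.  42.] OK
   (0.075, 0, 0.21) [0.713 0.148 0.21 ] [ 35.  28. -28.  73. -54.  43.] OK
```

```bash
python3 -m jog '[[0,0,0,-4.1,1.49,-4.68],[0,0,0,-4.1,1.49,-4.68],[0,0,0,-4.1,1.49,-4.68],[0,0,0,-4.1,1.49,-4.68],[0,0,0,-4.1,1.49,-4.68]]' 0
python3 -m jog '[[0,0,0,-4.1,1.49,-4.68],[0,0,0,-4.1,1.49,-4.68],[0,0,0,-4.1,1.49,-4.68],[0,0,0,-4.1,1.49,-4.68],[0,0,0,-4.1,1.49,-4.68]]' 0
cat >> ik.py <<'E'
def go(*pts):
    from h import sense
    s=sense();R0=np.array(s["ee_rot"]);p=np.array(s["tcp_pos"])
    print("tcp",p.round(4),"box",((p[:2]-C)@X).round(4),((p[:2]-C)@Y).round(4),"F",s["wrist_force"].round(1),"J",s["joints"].round(0),"t",round(s["time_s"],1))
    print(" rot err tool deg",np.degrees(Ro.from_matrix(R0.T@Rt(-45,45,-90)).as_rotvec()).round(1))
    for b in pts:
        print("  to",b,"shift cm",(R0.T@(W(*b)-p)*100).round(2));p=W(*b)
E
python3 -c "
from ik import *
go((-.17,.06,.2),(-.15,.05,.12),(-.11,.02,.06),(-.078,-.005,.06))"
```

```text
time_s: 10.07
tcp_pos: [0.451, 0.0916, 0.2278]
ee_rot: [[0.923, 0.301, 0.238], [0.368, -0.871, -0.326], [0.11, 0.389, -0.915]]
wrist_force: [1.1, 0.6, -0.3]
gripper_width: 0.009
time_s: 10.48
tcp_pos: [0.4508, 0.0919, 0.2277]
ee_rot: [[0.704, 0.508, 0.496], [0.71, -0.492, -0.504], [-0.012, 0.707, -0.707]]
wrist_force: [0.7, -0.7, -0.2]
gripper_width: 0.009
tcp [0.4508 0.0919 0.2277] box -0.1842 -0.0701 F [ 0.7 -0.7 -0.2] J [ 53.   4. -53.  56. -58.  41.] t 10.5
 rot err tool deg [-0.   0.3  0.7]
  to (-0.17, 0.06, 0.2) shift cm [10.68 -7.24 -3.51]
  to (-0.15, 0.05, 0.12) shift cm [ 0.68 -4.12  7.18]
  to (-0.11, 0.02, 0.06) shift cm [ 0.5  -0.71  7.76]
  to (-0.078, -0.005, 0.06) shift cm [0.27 2.87 2.86]
```

```bash
python3 -m jog '[[2.1,-1.4,-0.7,0,0,0],[2.1,-1.4,-0.7,0,0,0],[2.1,-1.4,-0.7,0,0,0],[2.1,-1.4,-0.7,0,0,0],[2.1,-1.4,-0.7,0,0,0]]' 0
python3 -m jog '[[0.2,-0.8,1.4,0,0,0],[0.2,-0.8,1.4,0,0,0],[0.1,-0.8,1.4,0,0,0],[0.1,-0.8,1.4,0,0,0],[0.1,-0.8,1.4,0,0,0]]' 0
python3 -c "
from ik import *
from h import capture,crop
go((-.15,.05,.12),(-.11,.02,.06),(-.078,-.005,.06))
c=capture('scene');crop(c,240,150,180,150,'s10',4,1.3)
c=capture('top');crop(c,150,150,160,150,'t10',4)"
```

```text
time_s: 10.9
tcp_pos: [0.4725, 0.2189, 0.2017]
ee_rot: [[0.708, 0.507, 0.493], [0.707, -0.497, -0.504], [-0.011, 0.705, -0.709]]
wrist_force: [0.9, -0.2, 0.6]
gripper_width: 0.005
time_s: 11.32
tcp_pos: [0.4916, 0.2074, 0.1232]
ee_rot: [[0.707, 0.507, 0.492], [0.707, -0.497, -0.504], [-0.011, 0.704, -0.71]]
wrist_force: [0.1, 0.6, 0.7]
gripper_width: 0.01
tcp [0.4916 0.2074 0.1232] box -0.1495 0.0474 F [0.1 0.6 0.7] J [ 56.  22. -47.  61. -52.  27.] t 11.3
 rot err tool deg [-0.2  0.5  0.4]
  to (-0.15, 0.05, 0.12) shift cm [ 0.16 -0.38  0.08]
  to (-0.11, 0.02, 0.06) shift cm [ 0.52 -0.69  7.76]
  to (-0.078, -0.005, 0.06) shift cm [0.29 2.88 2.85]
```

View pics/s10.png

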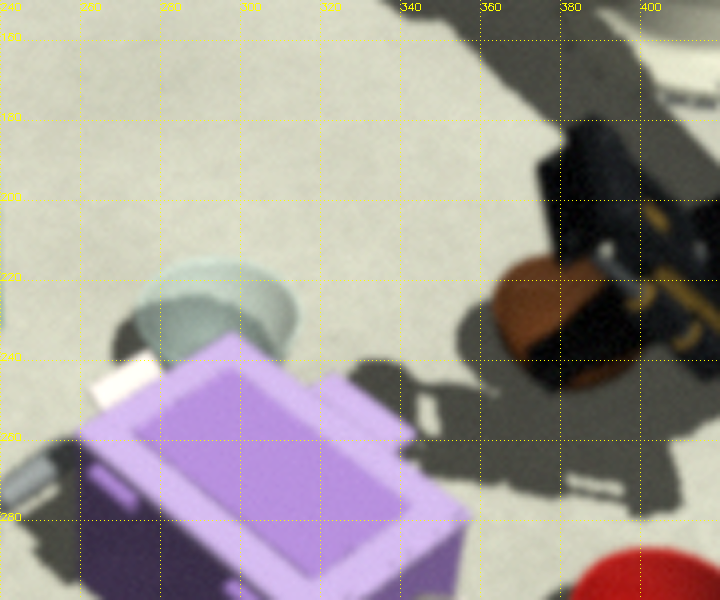

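View pics/t10.png

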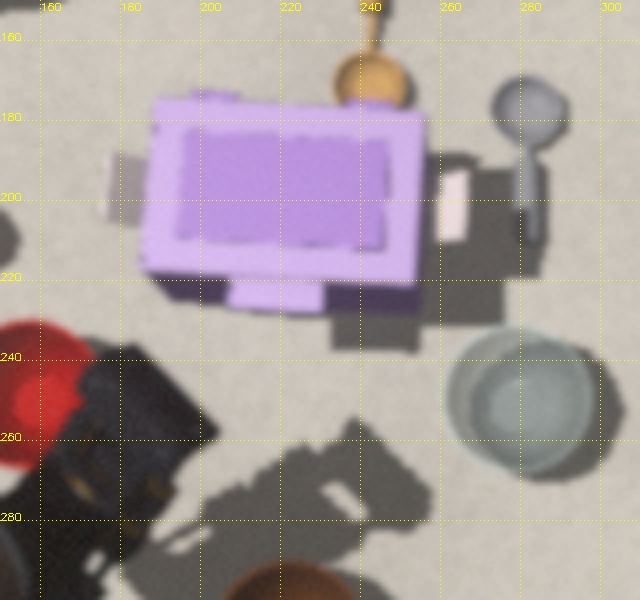

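```bash
python3 -c "
from ik import *
go((-.15,-.01,.11),(-.12,-.02,.06),(-.078,-.02,.06))"
```

```text
tcp [0.4911 0.2055 0.1223] box -0.1498 0.0455 F [ 0.2 -0.4  0.3] J [ 56.  22. -47.  61. -52.  27.] t 11.4
 rot err tool deg [-0.2  0.7  0.6]
  to (-0.15, -0.01, 0.11) shift cm [-4.11  1.72  3.53]
  to (-0.12, -0.02, 0.06) shift cm [ 1.35 -1.46  5.57]
  to (-0.078, -0.02, 0.06) shift cm [2.82 2.24 2.16]
```

```bash
python3 -m jog '[[-0.82,0.34,0.7,0,0,0],[-0.82,0.34,0.7,0,0,0],[-0.82,0.34,0.7,0,0,0],[-0.82,0.34,0.7,0,0,0],[-0.82,0.34,0.7,0,0,0]]' 0
python3 -m jog '[[0.27,-0.3,1.1,0,0,0],[0.27,-0.3,1.1,0,0,0],[0.27,-0.3,1.1,0,0,0],[0.27,-0.3,1.1,0,0,0],[0.27,-0.3,1.1,0,0,0]]' 0
python3 -c "
from ik import *
from h import capture,crop
go((-.12,-.02,.06),(-.078,-.02,.06))
c=capture('scene');crop(c,240,150,180,150,'s11',4,1.3)
c=capture('top');crop(c,150,150,160,150,'t11',4)"
```

```text
time_s: 11.83
tcp_pos: [0.4889, 0.1523, 0.1129]
ee_rot: [[0.708, 0.506, 0.494], [0.707, -0.498, -0.503], [-0.009, 0.705, -0.709]]
wrist_force: [-0.3, 0.4, -0.3]
gripper_width: 0.004
time_s: 12.25
tcp_pos: [0.5186, 0.142, 0.0631]
ee_rot: [[0.708, 0.505, 0.494], [0.707, -0.498, -0.503], [-0.008, 0.705, -0.709]]
wrist_force: [0.4, 0.4, 0.2]
gripper_width: 0.01
tcp [0.5186 0.142  0.0631] box -0.1191 -0.0164 F [0.4 0.4 0.2] J [ 41.  26. -55.  84. -45.  14.] t 12.2
 rot err tool deg [-0.2  0.4  0.3]
  to (-0.12, -0.02, 0.06) shift cm [-0.32 -0.09  0.34]
  to (-0.078, -0.02, 0.06) shift cm [2.81 2.23 2.18]
```

View pics/s11.png

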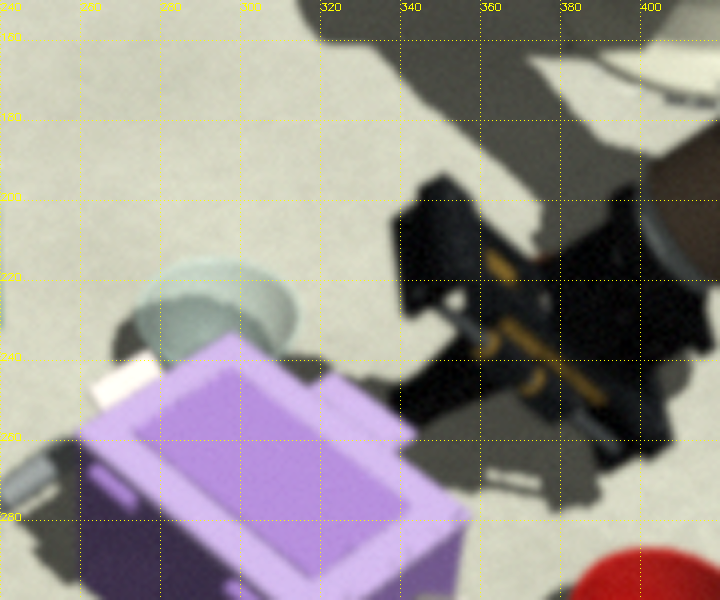

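View pics/t11.png

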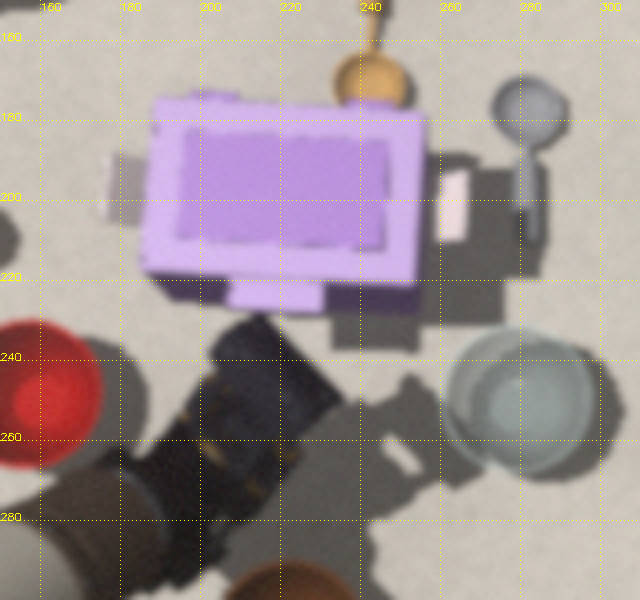

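```bash
cat > sim.py <<'E'
from ik import *
B=np.c_[np.r_[X,0],np.r_[Y,0],[0,0,1]]
R=B.T@Rt(-45,45,-90)
fing=np.array([R@[x,y,-s] for x in(-.0095,0,.0095) for y in np.linspace(-.015,.015,7) for s in np.linspace(0,.07,36)])
def lidpts(th):
    out=[]
    for r,ys in((.132,np.linspace(-.03,.03,7)),(.12,np.linspace(-.03,.03,7)),(.11,np.linspace(-.085,.085,15)),(.08,np.linspace(-.085,.085,15)),(.04,np.linspace(-.085,.085,15))):
        for y in ys:
            for t in(.001,.011):
                out.append([.055-r*np.cos(th)+t*np.sin(th),y,.11+r*np.sin(th)+t*np.cos(th)])
    return np.array(out)
for b in[(-.078,-.01,.07),(-.078,-.01,.08),(-.075,-.01,.09),(-.07,-.01,.105),(-.065,-.01,.12),(-.057,-.01,.135),(-.047,-.01,.15),(-.035,-.01,.165),(-.02,-.01,.18),(0,-.01,.192),(.02,-.01,.2),(.04,-.01,.205),(.06,-.01,.207),(.075,-.01,.207)]:
    P=fing+b;d=P[:,[0,2]]-[.055,.11];r=np.hypot(*d.T);m=(r<.132)&((r<.11)|(abs(P[:,1])<.03))&(P[:,2]>.1)
    th=max(0,np.arctan2(d[m,1]-.001,-d[m,0]).max()) if m.any() else 0
    L=(lidpts(th)-b)@R
    body=(abs(L[:,0])<.0375)&(abs(L[:,1])<.095)
    print(b,"theta",round(th,2),"contact r",r[m].max().round(3) if m.any() else None,"body gap mm",((L[body,2]+.07).min()*1000).round(0) if body.any() else None, "wall gap",((-.055-P[P[:,2]<.11][:,0].max())*1000).round(0) if (P[:,2]<.11).any() else None)
E
python3 sim.py
```

```text
(-0.078, -0.01, 0.07) theta 0 contact r None body gap mm 16.0 wall gap 9.0
(-0.078, -0.01, 0.08) theta 0 contact r 0.131 body gap mm 23.0 wall gap 9.0
(-0.075, -0.01, 0.09) theta 0.07 contact r 0.132 body gap mm 22.0 wall gap 6.0
(-0.07, -0.01, 0.105) theta 0.21 contact r 0.132 body gap mm 20.0 wall gap 6.0
(-0.065, -0.01, 0.12) theta 0.34 contact r 0.132 body gap mm 19.0 wall gap 12.0
(-0.057, -0.01, 0.135) theta 0.48 contact r 0.132 body gap mm 19.0 wall gap None
(-0.047, -0.01, 0.15) theta 0.61 contact r 0.132 body gap mm 19.0 wall gap None
(-0.035, -0.01, 0.165) theta 0.76 contact r 0.132 body gap mm 21.0 wall gap None
(-0.02, -0.01, 0.18) theta 0.92 contact r 0.132 body gap mm 24.0 wall gap None
(0, -0.01, 0.192) theta 1.15 contact r 0.132 body gap mm 25.0 wall gap None
(0.02, -0.01, 0.2) theta 1.37 contact r 0.132 body gap mm 28.0 wall gap None
(0.04, -0.01, 0.205) theta 1.56 contact r 0.132 body gap mm 38.0 wall gap None
(0.06, -0.01, 0.207) theta 1.75 contact r 0.132 body gap mm 43.0 wall gap None
(0.075, -0.01, 0.207) theta 1.88 contact r 0.132 body gap mm 47.0 wall gap None
```

```bash
python3 -c "
from ik import *
go((-.078,-.01,.07),(-.078,-.01,.08),(-.07,-.01,.105),(-.057,-.01,.135),(-.035,-.01,.165),(0,-.01,.192),(.04,-.01,.205),(.06,-.01,.207))"
```

```text
tcp [0.5183 0.1409 0.0621] box -0.1194 -0.0176 F [ 0.  -0.6 -1.2] J [ 41.  26. -55.  84. -45.  14.] t 12.3
 rot err tool deg [-0.2  0.6  0.4]
  to (-0.078, -0.01, 0.07) shift cm [3.33 2.39 1.22]
  to (-0.078, -0.01, 0.08) shift cm [-0.01  0.7  -0.71]
  to (-0.07, -0.01, 0.105) shift cm [ 0.51  2.19 -1.36]
  to (-0.057, -0.01, 0.135) shift cm [ 0.84  2.8  -1.46]
  to (-0.035, -0.01, 0.165) shift cm [ 1.44  3.28 -0.99]
  to (0, -0.01, 0.192) shift cm [ 2.32  3.76 -0.1 ]
  to (0.04, -0.01, 0.205) shift cm [2.67 3.04 1.15]
  to (0.06, -0.01, 0.207) shift cm [1.34 1.2  0.89]
```

```bash
python3 -m jog '[[0.66,0.48,0.24,0,0,0],[0.66,0.48,0.24,0,0,0],[0.66,0.48,0.24,0,0,0],[0.66,0.48,0.24,0,0,0],[0.66,0.48,0.24,0,0,0]]' 0
python3 -m jog '[[0,0.35,-0.35,0,0,0],[0,0.35,-0.35,0,0,0],[0.1,0.44,-0.27,0,0,0],[0.1,0.44,-0.27,0,0,0],[0.1,0.44,-0.27,0,0,0]]' 0
python3 -c "
from ik import *
from h import capture,crop
go((-.07,-.01,.105),(-.057,-.01,.135))
c=capture('scene');crop(c,240,150,180,150,'s12',4,1.3)
c=capture('top');crop(c,150,150,160,150,'t12',4)"
```

```text
time_s: 12.77
tcp_pos: [0.5607, 0.1471, 0.0716]
ee_rot: [[0.708, 0.505, 0.493], [0.706, -0.498, -0.503], [-0.008, 0.705, -0.709]]
wrist_force: [0.4, 0.0, -0.3]
gripper_width: 0.007
time_s: 13.18
tcp_pos: [0.5637, 0.146, 0.0957]
ee_rot: [[0.708, 0.507, 0.491], [0.706, -0.498, -0.504], [-0.011, 0.704, -0.71]]
wrist_force: [-3.7, 1.5, -1.5]
gripper_width: 0.008
tcp [0.5637 0.146  0.0957] box -0.0743 -0.0101 F [-3.7  1.5 -1.5] J [ 40.  25. -48.  78. -46.  24.] t 13.2
 rot err tool deg [-0.3  0.5  0.4]
  to (-0.07, -0.01, 0.105) shift cm [ 0.29  0.88 -0.45]
  to (-0.057, -0.01, 0.135) shift cm [ 0.84  2.8  -1.46]
```

View pics/s12.png

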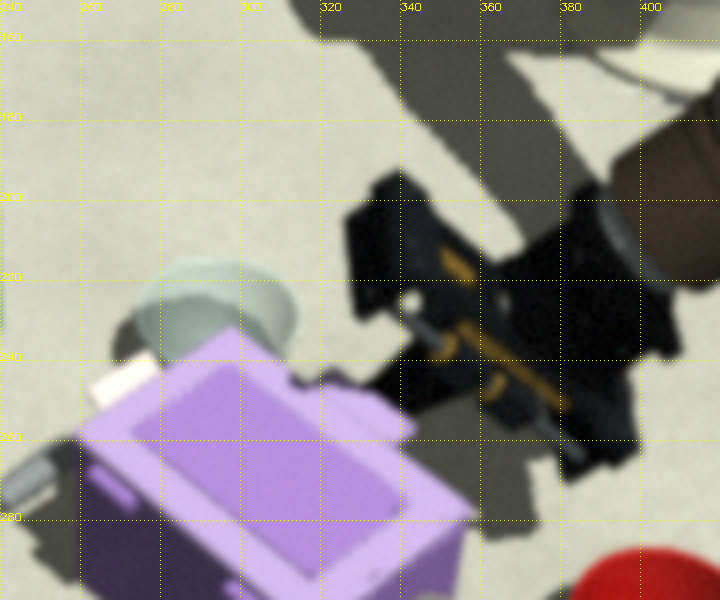

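View pics/t12.png

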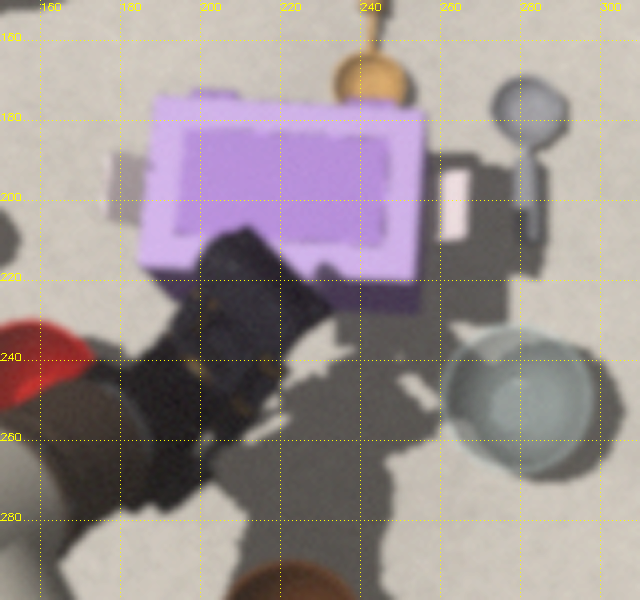

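```bash
python3 -m jog '[[0.15,0.45,-0.25,0,0,0],[0.15,0.45,-0.22,0,0,0],[0.2,0.65,-0.35,0,0,0],[0.2,0.7,-0.37,0,0,0],[0.2,0.7,-0.37,0,0,0]]' 0
python3 -c "
from ik import *
from h import capture,crop
go((-.057,-.01,.135),(-.035,-.01,.165),(0,-.01,.192))
c=capture('scene');crop(c,240,150,180,150,'s13',4,1.3)
c=capture('top');crop(c,150,150,160,150,'t13',4)"
```

```text
time_s: 13.7
tcp_pos: [0.578, 0.1453, 0.1278]
ee_rot: [[0.709, 0.506, 0.492], [0.705, -0.497, -0.505], [-0.011, 0.705, -0.709]]
wrist_force: [-3.1, 0.3, 0.5]
gripper_width: 0.004
tcp [0.578  0.1453 0.1278] box -0.06 -0.0101 F [-3.1  0.3  0.5] J [ 40.  23. -45.  73. -47.  31.] t 13.7
 rot err tool deg [-0.2  0.5  0.3]
  to (-0.057, -0.01, 0.135) shift cm [ 0.2   0.66 -0.36]
  to (-0.035, -0.01, 0.165) shift cm [ 1.44  3.28 -0.99]
  to (0, -0.01, 0.192) shift cm [ 2.32  3.76 -0.1 ]
```

View pics/s13.png

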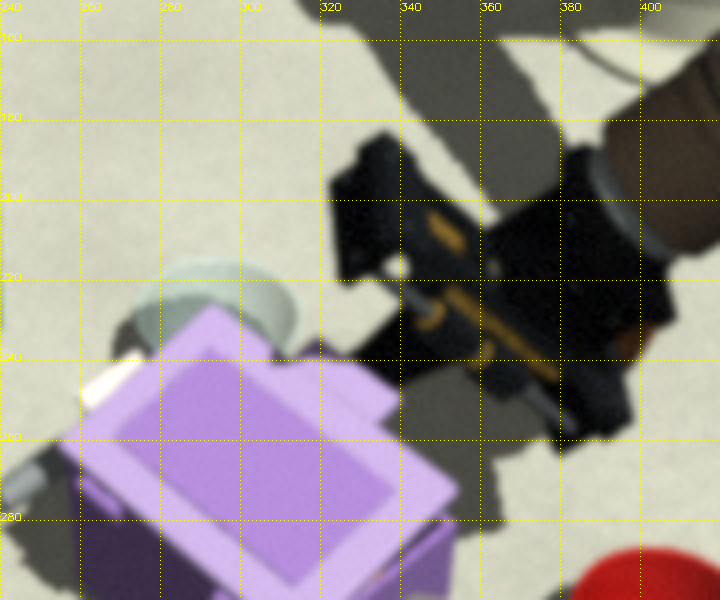

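View pics/t13.png

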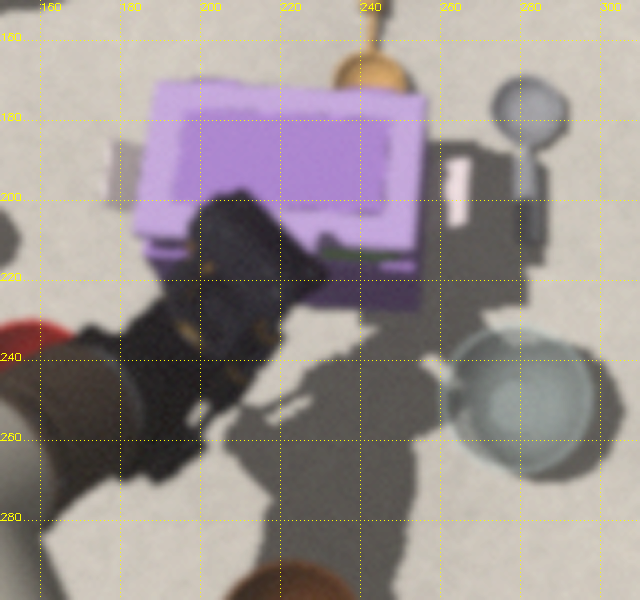

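The lid is rising, but friction has shoved the box about 9 mm in +x: the clasp moved from rows 193–211 to rows 189–207. I'll move straight up so the lip slides towards the tip and the horizontal push drops off.

```bash
sed -i 's/C=np.array(\[.6384,.1522\])/C=np.array([.6474,.1517])/' ik.py
python3 -c "
from ik import *
from h import capture,crop
go((-.069,-.01,.153))"
python3 -m jog '[[-0.1,0.2,-0.5,0,0,0],[0,0.35,-0.35,0,0,0],[0,0.35,-0.35,0,0,0],[0,0.35,-0.35,0,0,0],[0,0.35,-0.35,0,0,0]]' 0
python3 -c "
from ik import *
from h import capture,crop
go((-.069,-.01,.153))
c=capture('scene');crop(c,240,150,180,150,'s14',4,1.3)
c=capture('top');crop(c,150,150,160,150,'t14',4)"
```

```text
tcp [0.5787 0.1458 0.1288] box -0.0683 -0.0095 F [-3.4  0.5  0.2] J [ 40.  23. -45.  73. -47.  31.] t 13.8
 rot err tool deg [-0.1  0.4  0.2]
  to (-0.069, -0.01, 0.153) shift cm [-0.1   1.7  -1.73]
time_s: 14.22
tcp_pos: [0.5765, 0.147, 0.1528]
ee_rot: [[0.708, 0.505, 0.493], [0.706, -0.498, -0.503], [-0.009, 0.705, -0.71]]
wrist_force: [0.8, -0.5, -0.5]
gripper_width: 0.005
tcp [0.5765 0.147  0.1528] box -0.0705 -0.0084 F [ 0.8 -0.5 -0.5] J [ 42.  21. -44.  69. -49.  35.] t 14.2
 rot err tool deg [-0.2  0.4  0.3]
  to (-0.069, -0.01, 0.153) shift cm [-0.02  0.17  0.15]
```

View pics/s14.png

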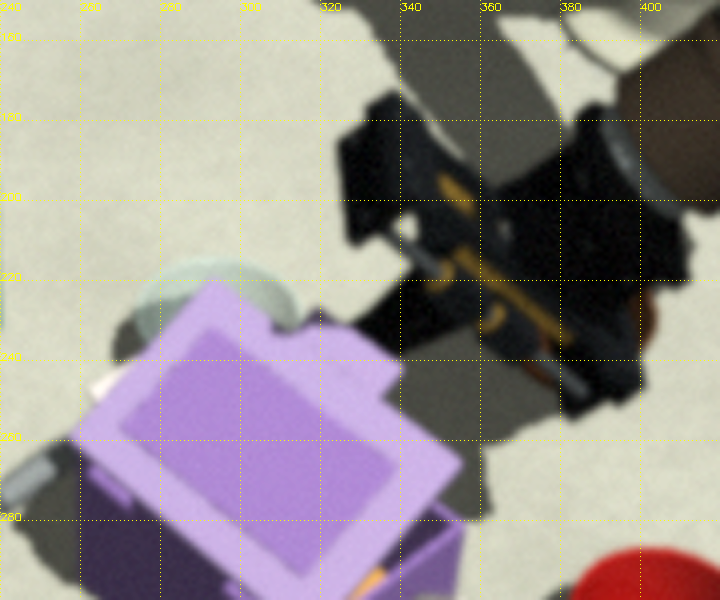

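View pics/t14.png

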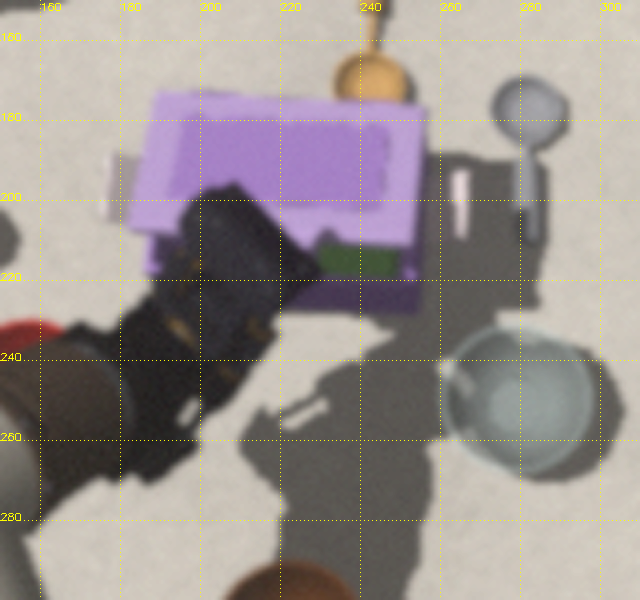

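```bash
sed -i 's/C=np.array(\[.6474,.1517\])/C=np.array([.6400,.1521])/' ik.py
sed -i 's/^for b in.*$/for b in[(-.0635,-.008,.153),(-.052,-.01,.17),(-.037,-.01,.187),(-.02,-.01,.197),(0,-.01,.205),(.028,-.01,.21),(.055,-.01,.21),(.072,-.01,.208)]:/' sim.py; python3 sim.py
python3 -c "
from ik import *
go((-.052,-.01,.17),(-.037,-.01,.187),(-.02,-.01,.197),(0,-.01,.205),(.028,-.01,.21),(.055,-.01,.21),(.072,-.01,.208))"
```

```text
(-0.0635, -0.008, 0.153) theta 0.52 contact r 0.132 body gap mm 34.0 wall gap None
(-0.052, -0.01, 0.17) theta 0.68 contact r 0.132 body gap mm 35.0 wall gap None
(-0.037, -0.01, 0.187) theta 0.85 contact r 0.132 body gap mm 38.0 wall gap None
(-0.02, -0.01, 0.197) theta 1.01 contact r 0.132 body gap mm 36.0 wall gap None
(0, -0.01, 0.205) theta 1.2 contact r 0.132 body gap mm 35.0 wall gap None
(0.028, -0.01, 0.21) theta 1.45 contact r 0.132 body gap mm 40.0 wall gap None
(0.055, -0.01, 0.21) theta 1.7 contact r 0.132 body gap mm 44.0 wall gap None
(0.072, -0.01, 0.208) theta 1.85 contact r 0.132 body gap mm 47.0 wall gap None
tcp [0.5767 0.1472 0.1533] box -0.0629 -0.0082 F [-0.4  0.3  0.5] J [ 42.  21. -44.  69. -49.  35.] t 14.3
 rot err tool deg [-0.2  0.4  0.2]
  to (-0.052, -0.01, 0.17) shift cm [ 0.59  1.84 -0.53]
  to (-0.037, -0.01, 0.187) shift cm [ 0.99  1.99 -0.43]
  to (-0.02, -0.01, 0.197) shift cm [1.13 1.61 0.17]
  to (0, -0.01, 0.205) shift cm [1.34 1.62 0.47]
  to (0.028, -0.01, 0.21) shift cm [1.87 1.84 1.1 ]
  to (0.055, -0.01, 0.21) shift cm [1.81 1.43 1.4 ]
  to (0.072, -0.01, 0.208) shift cm [1.14 0.76 1.02]
```

```bash
python3 -m jog '[[0.2,0.6,-0.18,0,0,0],[0.2,0.6,-0.18,0,0,0],[0.2,0.65,-0.18,0,0,0],[0.5,1,-0.2,0,0,0],[0.5,1,-0.2,0,0,0]]' 0
python3 -c "
from ik import *
from h import capture,crop
go((-.037,-.01,.187),(-.02,-.01,.197))
c=capture('scene');crop(c,240,150,180,150,'s15',4,1.3)
c=capture('top');crop(c,150,150,160,150,'t15',4)"
```

```text
time_s: 14.73
tcp_pos: [0.6028, 0.1433, 0.1866]
ee_rot: [[0.709, 0.506, 0.492], [0.706, -0.498, -0.504], [-0.01, 0.705, -0.709]]
wrist_force: [-0.2, 0.8, -0.2]
gripper_width: 0.007
tcp [0.6028 0.1433 0.1866] box -0.0367 -0.0108 F [-0.2  0.8 -0.2] J [ 41.  20. -39.  65. -51.  42.] t 14.7
 rot err tool deg [-0.2  0.5  0.3]
  to (-0.037, -0.01, 0.187) shift cm [ 0.03 -0.02 -0.08]
  to (-0.02, -0.01, 0.197) shift cm [1.13 1.61 0.17]
```

View pics/s15.png

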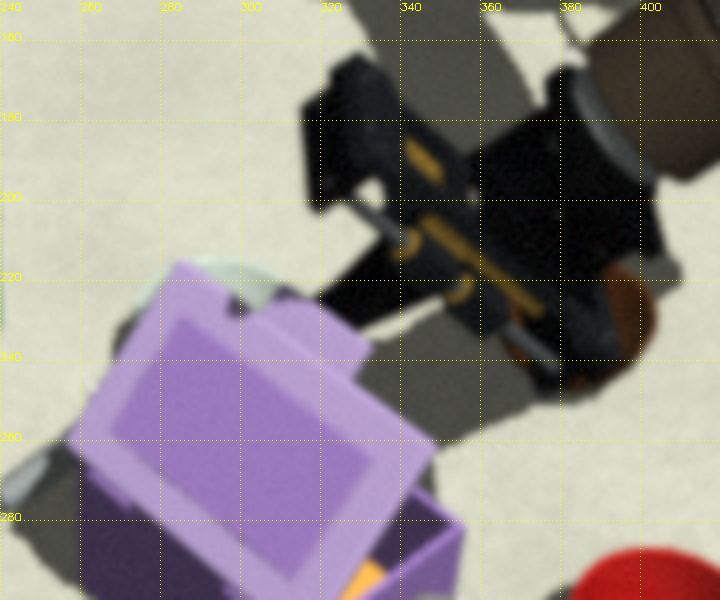

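View pics/t15.png

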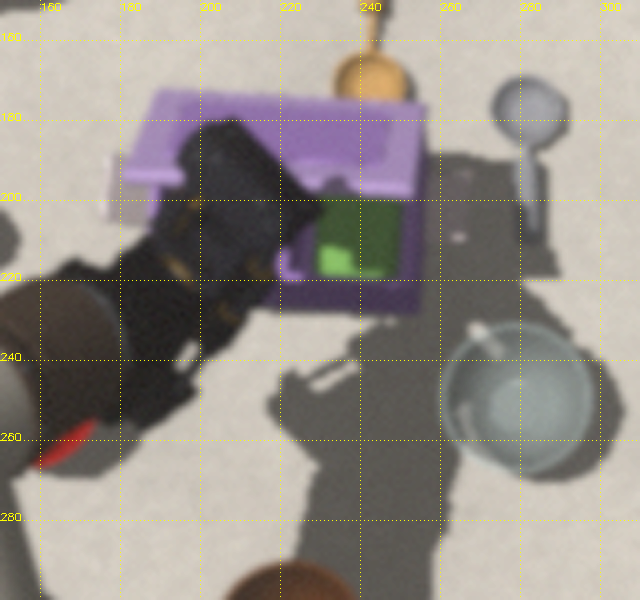

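Going well, with low force and the box still. I'll continue over the top.

```bash
python3 -m jog '[[0.38,0.54,0.05,0,0,0],[0.38,0.54,0.05,0,0,0],[0.38,0.54,0.05,0,0,0],[0.67,0.81,0.24,0,0,0],[0.67,0.81,0.24,0,0,0]]' 0
python3 -m jog '[[0.37,0.37,0.22,0,0,0],[0.37,0.37,0.22,0,0,0],[0.37,0.37,0.22,0,0,0],[0.37,0.37,0.22,0,0,0],[0.37,0.37,0.22,0,0,0]]' 0
python3 -c "
from ik import *
from h import capture,crop
go((.028,-.01,.21),(.055,-.01,.21),(.072,-.01,.208))
c=capture('scene');crop(c,220,130,180,150,'s16',4,1.3)
c=capture('top');crop(c,150,130,160,150,'t16',4)"
```

```text
time_s: 15.25
tcp_pos: [0.6402, 0.1416, 0.2043]
ee_rot: [[0.708, 0.506, 0.492], [0.706, -0.498, -0.504], [-0.01, 0.705, -0.709]]
wrist_force: [-0.7, 0.0, 0.7]
gripper_width: 0.008
time_s: 15.67
tcp_pos: [0.6677, 0.1398, 0.2089]
ee_rot: [[0.708, 0.506, 0.492], [0.706, -0.498, -0.504], [-0.01, 0.705, -0.71]]
wrist_force: [-0.7, -0.6, 0.2]
gripper_width: 0.004
tcp [0.6677 0.1398 0.2089] box 0.0283 -0.0108 F [-0.7 -0.6  0.2] J [ 37.  23. -30.  64. -51.  50.] t 15.7
 rot err tool deg [-0.2  0.5  0.3]
  to (0.028, -0.01, 0.21) shift cm [ 0.04  0.02 -0.14]
  to (0.055, -0.01, 0.21) shift cm [1.81 1.43 1.4 ]
  to (0.072, -0.01, 0.208) shift cm [1.14 0.76 1.02]
```

View pics/s16.png

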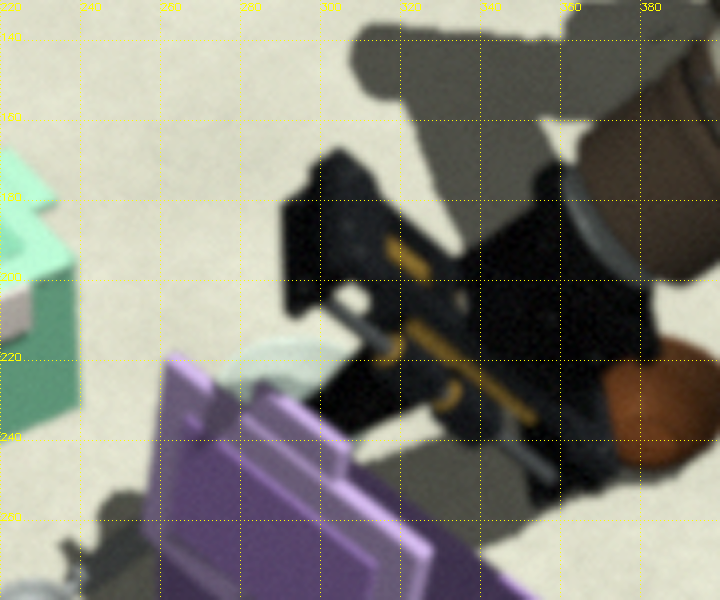

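View pics/t16.png

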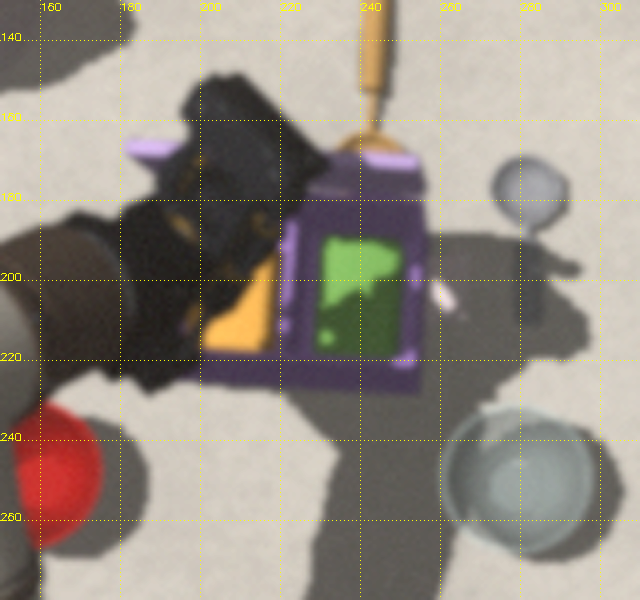

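```bash
python3 -m jog '[[0.36,0.28,0.28,0,0,0],[0.36,0.28,0.28,0,0,0],[0.36,0.28,0.28,0,0,0],[0.36,0.28,0.28,0,0,0],[0.36,0.28,0.28,0,0,0]]' 0
python3 -m jog '[[0.3,0.22,0.25,0,0,0],[0.3,0.22,0.25,0,0,0],[0.3,0.22,0.25,0,0,0],[0,0,0,0,0,0],[0,0,0,0,0,0]]' 0
python3 -c "
from ik import *
from h import capture,crop
go((.072,-.01,.208))
c=capture('scene');crop(c,220,130,180,150,'s17',4,1.3)
c=capture('top');crop(c,150,130,160,150,'t17',4)"
```

```text
time_s: 16.18
tcp_pos: [0.6945, 0.1386, 0.2087]
ee_rot: [[0.708, 0.506, 0.492], [0.706, -0.498, -0.504], [-0.01, 0.705, -0.71]]
wrist_force: [-0.1, 0.2, 0.1]
gripper_width: 0.001
time_s: 16.6
tcp_pos: [0.7075, 0.1378, 0.2078]
ee_rot: [[0.709, 0.506, 0.492], [0.706, -0.498, -0.504], [-0.01, 0.705, -0.71]]
wrist_force: [-0.3, 0.3, -0.5]
gripper_width: 0.004
tcp [0.7075 0.1378 0.2078] box 0.0681 -0.0108 F [-0.3  0.3 -0.5] J [ 34.  26. -25.  64. -51.  53.] t 16.6
 rot err tool deg [-0.2  0.5  0.3]
  to (0.072, -0.01, 0.208) shift cm [0.31 0.18 0.15]
```

View pics/s17.png

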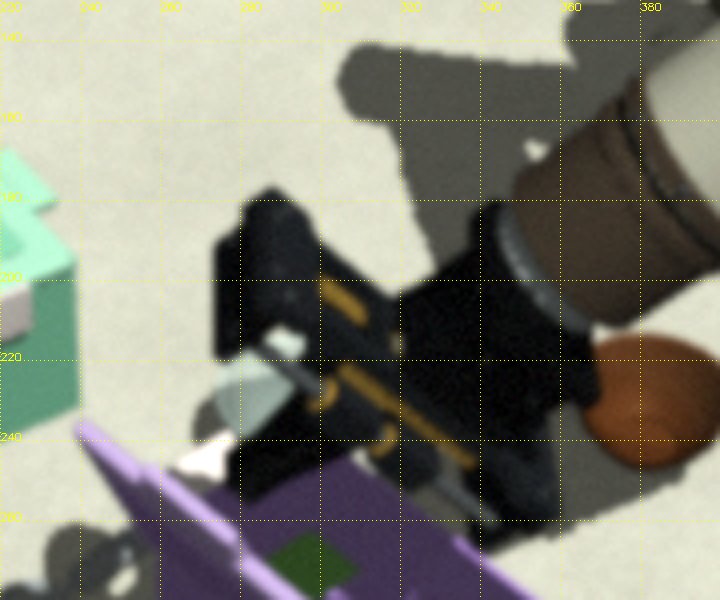

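View pics/t17.png

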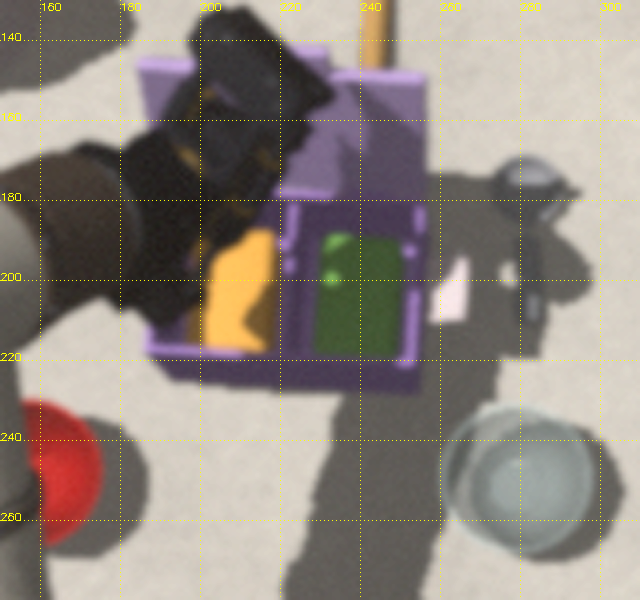

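```bash
python3 -m jog '[[-0.5,-0.5,-1.5,0,0,0],[-0.5,-0.5,-2,0,0,0],[-0.5,-0.5,-2,0,0,0],[-0.5,-0.5,-2,0,0,0],[-1,-0.5,-2,0,0,0]]' 0
python3 -m jog '[[-1.2,-1,-2.5,0,0,0],[-1.2,-1,-2.5,0,0,0],[-1.2,-1,-2.5,0,0,0],[-1.2,-1,-2.5,0,0,0],[-1.2,-1,-2.5,0,0,0]]' 0
python3 -m jog '[[-1,-1,-2,0,0,0],[-1,-1,-2,0,0,0],[0,0,0,0,0,0],[0,0,0,0,0,0],[0,0,0,0,0,0]]' 0
python3 -c "
from ik import *
from h import *
go((.072,-.01,.208))
c=capture('scene');cv2.imwrite('pics/s18.png',c['frame'][:,:,::-1])
c=capture('top');crop(c,100,80,200,150,'t18b',4);crop(c,130,140,180,130,'t18',4)"
```

```text
time_s: 17.12
tcp_pos: [0.6261, 0.1779, 0.2586]
ee_rot: [[0.708, 0.506, 0.493], [0.706, -0.498, -0.504], [-0.009, 0.705, -0.71]]
wrist_force: [-0.4, 0.1, 1.2]
gripper_width: 0.006
time_s: 17.53
tcp_pos: [0.4958, 0.2227, 0.3128]
ee_rot: [[0.708, 0.506, 0.492], [0.706, -0.498, -0.504], [-0.01, 0.704, -0.71]]
wrist_force: [0.2, -0.1, 1.1]
gripper_width: 0.007
time_s: 17.95
tcp_pos: [0.4533, 0.2385, 0.3265]
ee_rot: [[0.708, 0.506, 0.492], [0.706, -0.498, -0.504], [-0.01, 0.704, -0.71]]
wrist_force: [-0.0, -0.5, -0.1]
gripper_width: 0.012
tcp [0.4533 0.2385 0.3265] box -0.191 0.0765 F [-0.  -0.5 -0.1] J [ 66.   8. -30.  42. -77.  49.] t 17.9
 rot err tool deg [-0.2  0.5  0.3]
  to (0.072, -0.01, 0.208) shift cm [11.33  9.7  26.16]
```

View pics/s18.png

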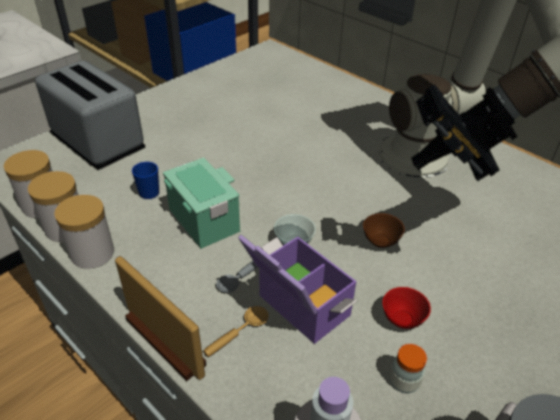

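View pics/t18.png

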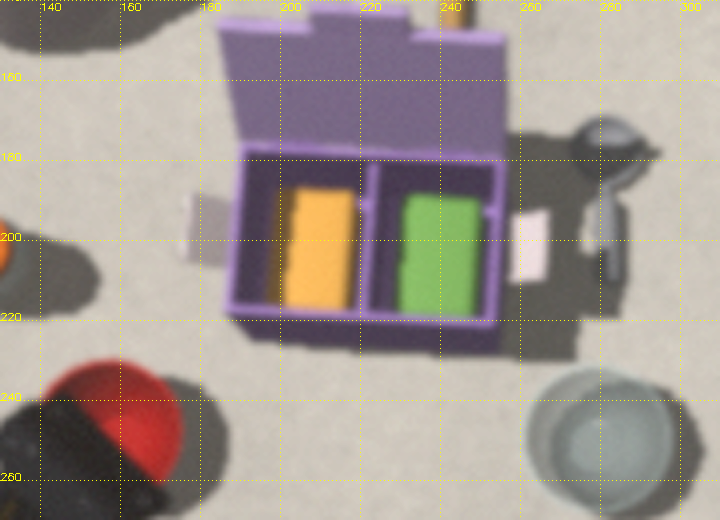

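Run:
```python
from h import *
from ik import C,X,Y
c=capture("top");b=(ray(c,261.5,250,.05)+ray(c,298.5,250,.05))/2
print("bowl",b.round(3),"box-y",((b[:2]-C)@Y).round(3))
H=C+X*.055
for th in(1.75,1.95):print(th,proj(c,[*(C+X*(.055-.132*np.cos(th))),.11+.132*np.sin(th)]).round(1))
from station import finish_job
print(finish_job())
```

```text
bowl [0.515 0.003 0.05 ] box-y -0.156
1.75 [218.2 152.2]
1.95 [219.3 142.9]
the job is handed in; nothing more can be done
None
```

I pushed the glass bowl sideways towards -y until it stood clear of the lilac box's front. I then lifted the lilac lid by its lip with the closed fingertips, took it over the top, drew back, and handed the job in. No verdict was reported.

The last checks came from the camera images:
- **Bowl:** it stands upright about 156 mm to the side of the box's middle line, against the 120 mm needed.
- **Lid:** it rests open by itself. The lip shows at about row 143, where I would expect it at the 1.95 rad stop; at 1.75 rad it would be near row 152.
- **Lilac box:** it is flat and within a few millimetres of its start.
- **Other things:** the mint box, the spoons, the jar, the cup and the look-alike bowls show no movement. I judged these by eye only.
- **Robot:** it was clear of everything, with the force reading near zero.

**One deviation:** early in the lift the box was pushed or rocked by roughly 9 mm with about 3 N of sideways force. It came back once I moved straight up, and stayed well under the 40 mm limit.

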